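Seat a basket floor in the jig and run down the clamp's wing nut

ROBOT

A 6-joint arm with a two-finger parallel gripper is mounted at the origin on the work surface. World frame = base frame: x ahead of the robot, y to its left, z up, the work surface at z = 0. Lengths are in m, angles in degrees, forces in N, time in s.
With the tool pointing down it reaches from about 0.35 to 0.875 m from the base axis. Payload 4.2 kg.
Tool frame: the origin (TCP) lies at the very end of the fingers, on their centre line; the grasp point (between the pads) lies r.pinch_z behind it (r.pinch_z is the distance from the TCP to the grasp point, in m); y points along the fingers, z is the direction in which the jaws open and shut, and the axes are right-handed (so a half turn about y gives the same grasp; the last joint's range is limited). The gripper opens to 87 mm and grips with 3 to 60 N. Pads are 19 mm wide; open, the fingers measure 117 mm over their backs; the gripper's body (75 mm by 190 mm) begins 51 mm behind the grasp point.
Start: joints at [-53.423, 22.042, 0.453, 0, -68.411, -14.817], TCP at [0.232, -0.58, 0.183] pointing down, gripper open.
Joint ranges: [-179.83, 179.83], [-69.29, 118.12], [-61.27, 80.66], [-181.25, 117.63], [-171.15, -9.14], [-177.46, 177.46]. Speed limits (degrees/s): [159.86, 159.86, 180, 180, 180, 180].

INTERFACE

Orientations are given as a 3x3 rotation matrix whose columns are the frame's x, y, z axes.
In Python, from station import sense, capture, camera_params, r gives the robot as it stands.
- The arm moves only by the tool move_arm, never from a script. Its argument "increments" is text: rows parted by semicolons, each of 7 numbers parted by spaces: the closure, from -1 (fully open) to 1 (shut), so that 0 is half open, then the shift along the tool's x, y, z in m, then the turn, a rotation vector about the tool's x, y, z in rad. In form: hand x y z wx wy wz; .... A call has 1 to 8 rows; each row is the pose to reach, as a shift and turn from the pose commanded when the call began, along the tool's axes at that moment; what a row does not reach only later rows make up. A row lasts 1/10 s, in which the tool goes at most 50 mm and 8.59 degrees, less where a joint would pass 70% of its speed; a pose out of reach is approached as far as the arm can. A call with a gripper value outside its range is refused whole. The fingers move at their own pace and stop on an object; the grip force is fixed at half the most. Time passes only in rows, so rows that repeat a pose let the fingers close. It gives the time, the measured TCP pose, the force and the opening at its end, in the units of the state.
- sense(): the state, without advancing time (a new reading comes with each control period).
- capture(name): name is "scene" or "top"; returns (picture, depth): 384x512x3 uint8, red, green, blue; 384x512 float32, m along the optical axis (not along the pixel's ray), 0 where there is no reading.
- camera_params(name): a dict with "fx", "fy", "cx", "cy" (pixels), "distortion" ([k1, k2, p1, p2, k3] as OpenCV has them; the pictures are not rectified), "xyz" and "orientation" of the camera in the world. Camera axes: x right, y down, z forward; pixel columns grow to the right and rows downward; lengths in m; the calibration is good to about 2 mm. A picture is of the moment at which its call begins. camera_params takes no time and is no camera call.
- r.finish_job(): hands the job in, once; it reports no verdict.
The state is a dict: "time_s": time; "joints": joint angles; "joint_velocities": joint speeds; "effort": joint torques, N m; "tcp_pos": TCP position; "ee_rot": TCP orientation; "wrist_force": force on the tool from outside, world axes, zero at the start; "moment": the same for the moment, N m; "gripper_width": opening from 0.0 (shut) to 1.0 (fully open).
Only numpy, scipy, OpenCV 4.12 (cv2) and the standard library are available. Lean on these libraries where they do the work, as an engineer would, in place of code of your own. Each camera call takes 0.05 s, during which the arm holds its last target.

TASK

Ready the assembly jig: with a fingertip, push the oval wooden board that lies in the jig's channel fully home against the steel end block. Then run the clamp's loose wing nut all the way down, clockwise seen from above, by repeatedly pushing its wings round with a fingertip until it is snug and turns no further. Do not grip the nut or lift the board, leave everything else on the table where it is, and finish with the board still home.

Things in the scene. Friction and masses are not known exactly. Their poses are not given: they have to be found in the camera images.
- jig: assembly jig fixed to the table: grey plate 280 x 220 x 12 mm, origin at the centre of its underside; x along the channel towards the end block (away from the robot), y left, z up. Channel: floor at z 12 mm, two aluminium rails 10 mm high, inner faces at y +/-47 mm, x -120 to +70 mm, open at the -x end
- end_stop (a point): middle of the top edge of the end block's face, where the board stops: jig x 80, y 0, z 24 mm. The dark steel end block is 12 mm high (z 12 to 24 mm), 50 mm long (x 80 to 130), 60 mm wide. The stud of the clamp, 10 mm thick, stands on it at jig x 105, y 0 and ends at z 70 mm
- lip_edge (a point): middle of the lower free edge of an aluminium lip (jig x 105, y 25, z 82 mm): a 4 mm plate, jig x 80 to 130, y 25 to 70 mm, on an upright at y 64 to 70 mm. It overhangs the left side of the nut, so a finger cannot circle the nut; front, right and back (y below 25 mm) are open from above
- board: loose oval (round-ended) wooden board, 130 x 90 x 12 mm, about 120 g, in the channel, long axis along it; origin at the centre of its underside, z up. Starts 25 to 50 mm short of home. Home, its round end touches the end block's face and its origin is at jig x 15 mm
- nut_top (a point): on the axis of the brass wing nut on the stud, level with its wing tops; turns with it. x axis along the wings (one at +x, one at -x), z up. Wings 7 mm thick, from 7.5 to 36 mm off the axis, 0 to 24 mm below this point (top 6 mm: 16 to 36 mm off). Hub radius 10, flange 14; nut base (strap top) 33 mm below. Turns easily (1.2 N at 26 mm), stays where left
- wing_nut (a joint): rotation of the wing nut in rad, growing as it turns clockwise seen from above (tightening). It starts between 0.2 and 4.0; 12.0 is the hard stop, snug. The nut and the strap sink 0.8 mm per rad.
- strap (a joint): how far the flat steel clamp strap under the nut has sunk, in m: 0.0096 when snug. Strap 68 x 24 x 6 mm along the jig's x, reaching 19 mm over the home board; does not turn. Underside 34 mm above the table when loose, 24.5 mm when snug; it always clears the board
- rivet_pot: small open steel pot, 38 mm across, 32 mm high, standing on the jig plate left of the channel; loose, leave it; origin at the centre of its underside
- spare_nut: spare brass wing nut, 58 mm across its wings, 18 mm high, lying loose on the jig plate right of the channel; not the one to turn; loose, leave it; origin at the centre of its underside
- screwdriver: screwdriver 180 mm long, lying on the table left of the jig, along its own x axis; loose, leave it; origin at the centre of its underside
- mug: white mug, 72 mm across, 85 mm high, on the table left of the jig; loose, leave it; origin at the centre of its underside
- spare_board: second oval board, the same as the board to push, but lying flat on the bare table right of the jig; loose, leave it; origin at the centre of its underside
Mind the look-alikes: they are no part of the job. What is shaped like the board but blue is not meant.

How it is judged (in metres and radians):
On the way, in this order (a step that is already met when the one before it is completed fails the run):
1. the board is fully home against the end block (x of board in the frame of jig between 0.012 and 0.019 m and z of board in the frame of jig between 0.009 and 0.016 m and angle between board's own z axis and vertical below 0.05 rad), for 0.2 s.
2. the wing nut is run all the way down (value of joint wing_nut above 11.65 rad), for 0.2 s.
At the end, for the whole second after the job is handed in: The board lies flat in the channel within 3 mm of touching the end block, the wing nut is within 0.35 rad (20 degrees) of its hard stop, and both are at rest (all of step 1 and value of joint wing_nut above 11.65 rad and velocity of joint wing_nut between -0.1 and 0.1 rad/s and linear speed of board below 0.01 m/s).
It fails at once if the nut is gripped: the gripper's jaws come astride a wing or the hub (y of the grasp point in the frame of nut_top between -0.0045 and 0.0045 m and x of the grasp point in the frame of nut_top between -0.036 and 0.036 m and z of the grasp point in the frame of nut_top below 0.01 m).
It fails at once if the board is lifted or tipped up (z of board in the frame of jig above 0.022 m or angle between board's own z axis and vertical above 0.2 rad).
It fails at once if something else on the table is moved by more than 30 mm (distance of any of rivet_pot, spare_nut, screwdriver, mug, spare_board from where it was at the start of the episode above 0.03 m).
It also fails if it takes over 67 s, if anything falls off the work surface, if the arm or the gripper's body presses on something with over 40 N, if the wrist force passes 120 N, or if a joint passes its speed limit or range.

## Working session

There is one attempt and no reset: what is moved stays moved. The work goes in short steps, Python scripts to look and compute and a tool call to move; the robot and the scene stay as the last step left them, time stands still between calls to the robot, and variables do not carry over. Pictures are saved under pics/ and viewed, and the job is handed in when it is done.

Besides the shell and the picture viewer there is one more tool, called after "Call:" by a JSON object that holds its "api" and its "payload", one argument or row to a line. move_arm: Moves the arm, as the interface text tells. Its arguments: {"type":"object","properties":{"increments":{"type":"string"}},"required":["increments"]}

```bash
ls; mkdir -p pics; python3 - <<'E'
from station import sense, capture, camera_params, r
import cv2,numpy as np
s=sense(); print(s, r.pinch_z)
for n in("scene","top"):
    p,d=capture(n); cv2.imwrite(f"pics/{n}0.png",p[:,:,::-1]); np.save(f"{n}0_d.npy",d); np.save(f"{n}0.npy",p)
    print(camera_params(n))
E
```

```text
pics
{'time_s': 0.0, 'joints': array([-5.34211086e+01,  2.20906547e+01,  3.80993484e-01, -3.10078233e-02,
       -6.84091303e+01, -1.48171838e+01]), 'joint_velocities': array([-0.02951649,  0.00312678, -0.01460181,  0.00025207,  0.06626207,
        0.06304143]), 'effort': array([-2.36242045e-05, -3.90667248e+01,  1.87398577e+01,  4.21968877e+00,
        1.09927281e-02, -1.90847627e-04]), 'tcp_pos': array([ 0.23150322, -0.57982003,  0.18206386]), 'ee_rot': array([[ 9.28807804e-01, -8.31409692e-04, -3.70560889e-01],
       [ 3.70561819e-01,  1.96477910e-03,  9.28805727e-01],
       [-4.41477942e-05, -9.99997724e-01,  2.13299085e-03]]), 'wrist_force': array([ 0.21088677, -0.60488254,  0.90041137]), 'moment': array([0.01434069, 0.09823043, 0.01312944]), 'gripper_width': 1.0029398007510466} 0.0187
{'fx': 445.1906641263327, 'fy': 445.1906641263327, 'cx': 246.26332768040533, 'cy': 193.69148326779487, 'distortion': array([0.01066927, 0.        , 0.        , 0.        , 0.        ]), 'xyz': array([ 1.30427734, -0.16458897,  0.68567444]), 'orientation': array([[ 0.26859321,  0.61151722, -0.74424752],
       [ 0.96299081, -0.15241869,  0.22229988],
       [ 0.02250297, -0.77641176, -0.62982409]])}
{'fx': 483.46593555934703, 'fy': 483.46593555934703, 'cx': 259.160370181406, 'cy': 190.89692206994357, 'distortion': array([0.00529715, 0.        , 0.        , 0.        , 0.        ]), 'xyz': array([0.49972416, 0.09240588, 1.19810223]), 'orientation': array([[-0.01520879, -0.99914624,  0.03841202],
       [-0.9996124 ,  0.01429752, -0.02388797],
       [ 0.02331838, -0.03876044, -0.99897642]])}
```

View pics/scene0.png

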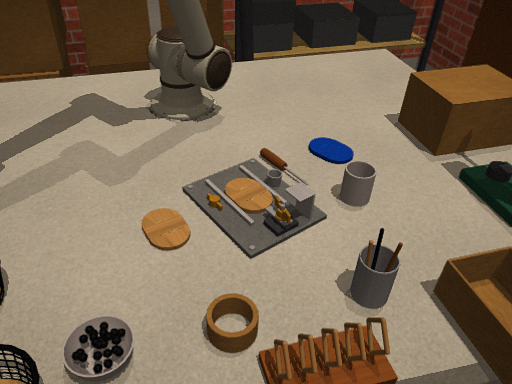

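View pics/top0.png

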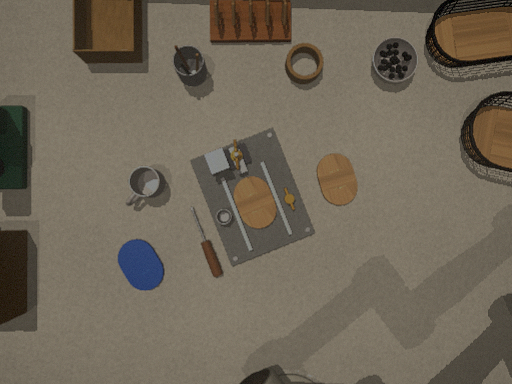

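```bash
python3 - <<'E'
import cv2,numpy as np
p=np.load("top0.npy")[:,:,::-1]
cv2.imwrite("pics/top0z.png",cv2.resize(p[120:270,180:325],None,fx=4,fy=4,interpolation=cv2.INTER_CUBIC))
p=np.load("scene0.npy")[:,:,::-1]
cv2.imwrite("pics/scene0z.png",cv2.resize(p[145:255,180:330],None,fx=5,fy=5,interpolation=cv2.INTER_CUBIC))
E
```

```text
(no output)
```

View pics/top0z.png

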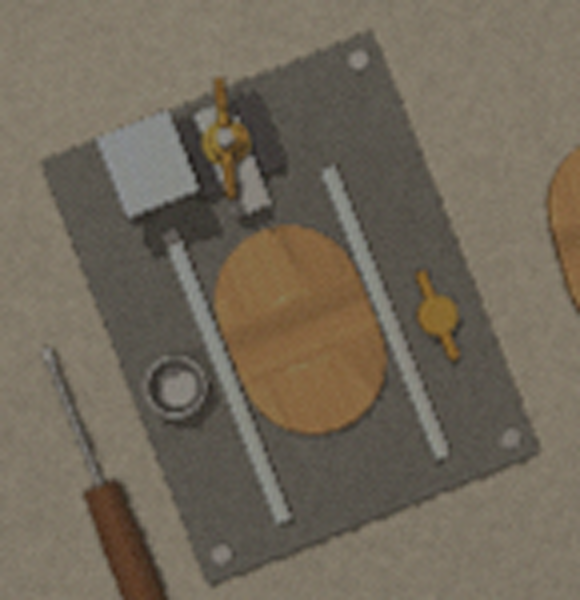

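View pics/scene0z.png

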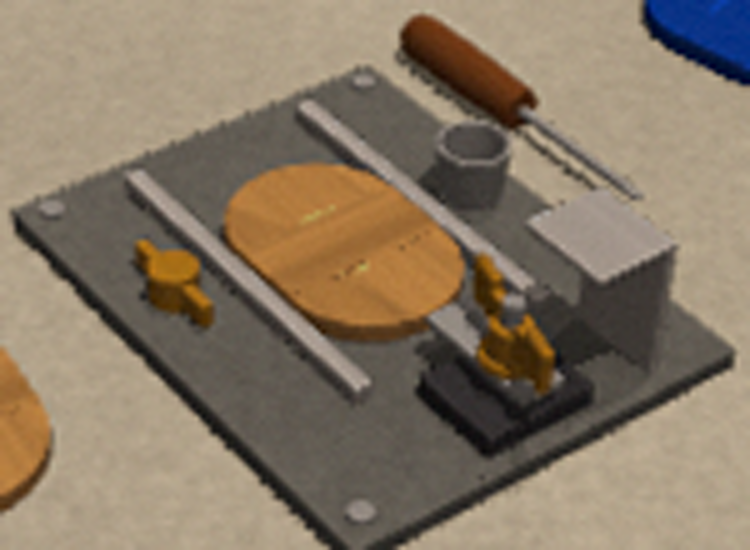

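```bash
cat > h.py <<'E'
import numpy as np,cv2
from station import camera_params
def ray(n,uv):
    c=camera_params(n);K=np.array([[c['fx'],0,c['cx']],[0,c['fy'],c['cy']],[0,0,1]])
    q=cv2.undistortPoints(np.array(uv,float).reshape(-1,1,2),K,c['distortion']).reshape(-1,2)
    return c['xyz'],np.c_[q,np.ones(len(q))]@c['orientation'].T
def plane(n,uv,z):
    o,d=ray(n,uv); return o+d*((z-o[2])/d[:,2])[:,None]
def proj(n,X):
    c=camera_params(n);K=np.array([[c['fx'],0,c['cx']],[0,c['fy'],c['cy']],[0,0,1]])
    R=c['orientation'].T
    return cv2.projectPoints(np.array(X,float).reshape(-1,3),cv2.Rodrigues(R)[0],-R@c['xyz'],K,c['distortion'])[0].reshape(-1,2)
E
python3 - <<'E'
from h import *
p=np.load("top0.npy"); hsv=cv2.cvtColor(p,cv2.COLOR_RGB2HSV)
print(p[225,280],p[150,255],p[125,200],p[250,210],hsv[150,260])
# plate: low saturation vs. tan table
b=p.astype(int); m=((b[:,:,0]-b[:,:,2])<14).astype(np.uint8)
m2=np.zeros_like(m);m2[122:272,183:322]=m[122:272,183:322]
m2=cv2.morphologyEx(m2,cv2.MORPH_OPEN,np.ones((3,3)))
m2=cv2.morphologyEx(m2,cv2.MORPH_CLOSE,np.ones((5,5)))
cs,_=cv2.findContours(m2,cv2.RETR_EXTERNAL,cv2.CHAIN_APPROX_NONE)
c=max(cs,key=cv2.contourArea);h=cv2.convexHull(c)
rect=cv2.boxPoints(cv2.minAreaRect(h));print(cv2.contourArea(c),rect,cv2.approxPolyDP(h,5,True).reshape(-1,2))
for q in (rect, np.array([[372,32],[42,160],[210,587],[540,455]])/4+[180-.375,120-.375]):
    w=plane("top",q,0.012);print(w.round(4),w.mean(0)); 
    print([np.linalg.norm(w[i]-w[(i+1)%4]) for i in range(4)])
# board contour
wood=cv2.inRange(hsv,(8,90,80),(20,255,255));
cs,_=cv2.findContours(wood,cv2.RETR_EXTERNAL,cv2.CHAIN_APPROX_NONE)
for c in cs:
    if 150<cv2.contourArea(c)<3000: print(cv2.contourArea(c),cv2.minAreaRect(c),cv2.boundingRect(c))
E
```

```text
[85 82 72] [86 82 75] [131 121 108] [83 56 42] [27 26 87]
8503.5 [[189.51727 159.79309]
 [271.75864 126.89655]
 [314.17242 232.93103]
 [231.93106 265.82758]] [[272 129]
 [303 213]
 [303 236]
 [232 264]
 [194 169]
 [196 158]]
[[ 0.6241  0.2338  0.012 ]
 [ 0.7031  0.0305  0.012 ]
 [ 0.4402 -0.0694  0.012 ]
 [ 0.3635  0.1332  0.012 ]] [0.53272289 0.08202511 0.012     ]
[np.float64(0.21803980283621718), np.float64(0.2812134327741829), np.float64(0.21663339589231875), np.float64(0.27935185022192455)]
[[ 0.7012  0.0284  0.012 ]
 [ 0.6245  0.2323  0.012 ]
 [ 0.3622  0.1328  0.012 ]
 [ 0.4391 -0.0705  0.012 ]] [0.53175334 0.0807378  0.012     ]
[np.float64(0.21782546527856028), np.float64(0.28059803025992985), np.float64(0.21731099859133085), np.float64(0.28017048570454056)]
184.0 ((210.137939453125, 258.8448181152344), (36.58198165893555, 7.4278130531311035), 68.19859313964844) (201, 242, 19, 35)
1624.0 ((254.6206817626953, 202.05172729492188), (53.29456329345703, 37.139068603515625), 68.19859313964844) (234, 176, 43, 53)
1559.0 ((336.632080078125, 178.96224975585938), (52.19700622558594, 36.675262451171875), 74.05460357666016) (317, 153, 41, 52)
1799.0 ((492.0, 137.5), (61.0, 38.0), 90.0) (473, 107, 39, 62)
989.0 ((304.0, 60.5), (35.0, 36.0), 90.0) (286, 43, 37, 36)
417.5 ((278.0, 19.5), (39.0, 24.0), 90.0) (266, 0, 25, 40)
1461.0 ((238.5001678466797, 19.50861930847168), (39.99406051635742, 58.45683670043945), 89.01223754882812) (209, 0, 60, 41)
2033.5 ((103.0, 25.0), (50.0, 60.0), 90.0) (73, 0, 61, 51)
```

```bash
cat >> h.py <<'E'
yaw=np.deg2rad(20.75);J0=np.array([0.532,0.081,0.]);RJ=np.array([[np.cos(yaw),-np.sin(yaw),0],[np.sin(yaw),np.cos(yaw),0],[0,0,1]])
def j2w(x):return np.atleast_2d(np.array(x,float))@RJ.T+J0
def w2j(x):return (np.atleast_2d(np.array(x,float))-J0)@RJ
E
python3 - <<'E'
from h import *
pts=[[140,110,12],[140,-110,12],[-140,110,12],[-140,-110,12],[80,30,24],[80,-30,24],[130,-30,24],[105,0,70],[80,25,86],[130,25,86],[130,70,86],[80,70,86],[70,47,22],[-120,47,22],[70,-47,22],[-120,-47,22]]
W=j2w(np.array(pts)/1000)
for n,(x0,y0,x1,y1,f) in dict(top=(180,120,325,270,4),scene=(180,145,330,255,5)).items():
    p=np.load(n+"0.npy")[:,:,::-1]
    im=cv2.resize(p[y0:y1,x0:x1],None,fx=f,fy=f,interpolation=cv2.INTER_CUBIC)
    for u,v in proj(n,W): cv2.drawMarker(im,(int((u-x0+.5)*f),int((v-y0+.5)*f)),(0,0,255),cv2.MARKER_CROSS,10,1)
    cv2.imwrite(f"pics/ov_{n}.png",im)
q=plane("top",[[254.62,202.05]],0.024); print("board",w2j(q))
E
```

```text
board [[-1.50125256e-02  9.46744796e-05  2.40000000e-02]]
```

View pics/ov_top.png

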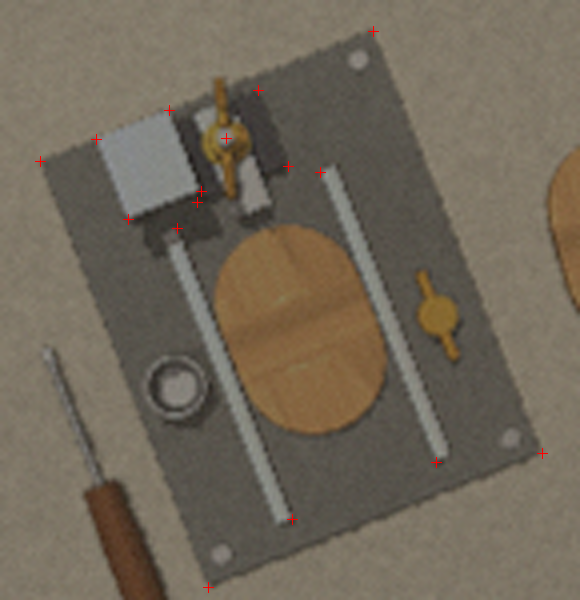

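View pics/ov_scene.png

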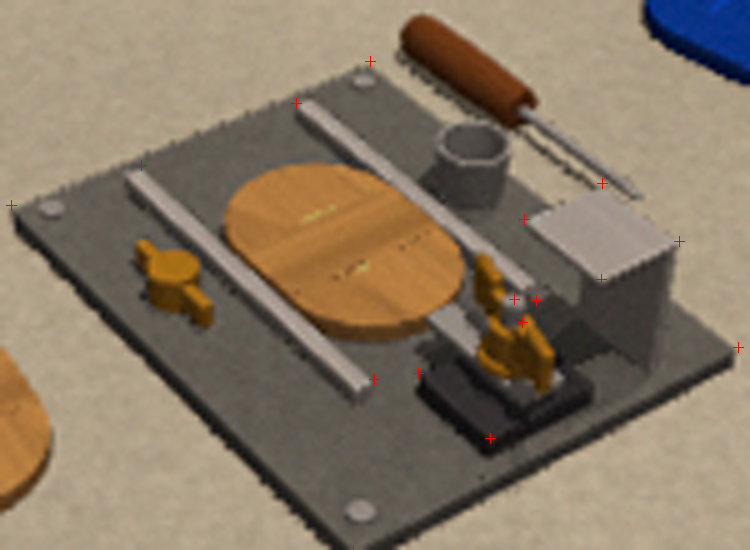

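```bash
python3 - <<'E'
from h import *
p=np.load("top0.npy"); hsv=cv2.cvtColor(p,cv2.COLOR_RGB2HSV);d=np.load("top0_d.npy")
m=cv2.inRange(hsv,(14,120,60),(30,255,255)); m[:,:226]=0;m[:,248:]=0;m[:132]=0;m[172:]=0
ys,xs=np.nonzero(m);pts=np.c_[xs,ys].astype(float)
print(len(xs),cv2.minAreaRect(pts.astype(np.float32)))
q=w2j(plane("top",pts,0.070))-[.105,0,0]
r=np.hypot(q[:,0],q[:,1]);far=q[r>.018]
print(r.max(),len(far),np.rad2deg(.5*np.angle(np.mean(np.exp(2j*np.arctan2(far[:,1],far[:,0]))))),q.mean(0))
for a in far[np.argsort(r[r>.018])][-12:]:print((a*1000).round(1))
R,D=ray("top",pts);Z=R[2]+d[ys,xs]*D[:,2]
print(np.sort(Z*1000).round(0))
# strap / lip / block heights by depth
for nm,uv in dict(lip=(217,160),strap=(243,169),plate=(290,180),board=(255,200),table=(300,110)).items():
    o,D=ray("top",[uv]);print(nm,o[2]+d[uv[1],uv[0]]*D[0,2])
E
```

```text
125 ((236.58045959472656, 154.6243896484375), (11.174884796142578, 27.937213897705078), 12.094758033752441)
0.03517745683460803 36 -15.568635443894491 [-0.00220563  0.00077714  0.07      ]
[-27.8   6.1  70. ]
[28.1 -5.9 70. ]
[-29.1   9.1  70. ]
[29.4 -8.9 70. ]
[-30.    6.9  70. ]
[30.3 -6.8 70. ]
[-30.4  12.1  70. ]
[-31.3  10.   70. ]
[-32.1   7.8  70. ]
[31.6 -9.8 70. ]
[32.4 -7.6 70. ]
[-33.5  10.8  70. ]
[  13.   19.   28.   36.   37.   37.   39.   39.   40.   40.   40.   40.
   40.   41.   41.   41.   42.   42.   42.   42.   42.   42.   42.   42.
   42.   42.   42.   42.   43.   43.   43.   43.   44.   44.   45.   45.
   45.   46.   48.   51.   53.   54.   54.   55.   55.   56.   57.   57.
   57.   57.   58.   58.   58.   58.   58.   58.   58.   58.   58.   59.
   59.   60.   61.   61.   61.   61.   62.   62.   62.   63.   63.   63.
   63.   63.   64.   64.   64.   64.   64.   64.   65.   65.   65.   65.
   66.   66.   66.   67.   67.   67.   67.   68.   68.   68.   68.   68.
   68.   68.   68.   69.   69.   69.   69.   69.   70.   70.   70.   70.
   70.   70.   70.   70.   71.   71.   71.   71.   71.   71.   72.   72.
   73.   73.   74.   74. 1198.]
lip 0.08362810766132789
strap 0.03917230149473072
plate 0.010780928770943277
board 0.021328591670641828
table -0.0006052106855003458
```

```bash
cat >> h.py <<'E'
from station import sense
from scipy.spatial.transform import Rotation as Ro
def goto(jxyz,toolyaw=None):
    """print increments (tool axes) from present pose to jig point list (mm; z above table)"""
    s=sense();R=s['ee_rot'];p=s['tcp_pos']
    if toolyaw is None: rv=np.zeros(3)
    else:
        a=np.deg2rad(toolyaw)+yaw;x=np.array([np.cos(a),np.sin(a),0]);y=np.array([0,0,-1.])
        rv=Ro.from_matrix(R.T@np.c_[x,y,np.cross(x,y)]).as_rotvec()
    for q in j2w(np.array(jxyz,float).reshape(-1,3)/1000): print((R.T@(q-p)).round(4),rv.round(3))
def st():
    s=sense();R=s['ee_rot'];a=np.rad2deg(np.arctan2(R[1,0],R[0,0])-yaw)
    print("t",round(s['time_s'],2),"jig mm",(w2j(s['tcp_pos'])*1000).round(1),"yaw",round(a,2),"tilt",R[2,:].round(3),"F jig",(s['wrist_force']@RJ).round(2),"w",round(s['gripper_width'],3),"j",s['joints'].round(0))
E
python3 -c "
from h import *
st();goto([-115,0,150],90)"
```

```text
t 0.1 jig mm [[-515.2 -511.5  182.2]] yaw 1.0 tilt [-0.    -1.     0.002] F jig [-0.53  0.27  0.25] w 1.001 j [-53.  22.   0.  -0. -68. -15.]
[0.4091 0.0331 0.5044] [-2.000e-03 -1.553e+00  1.000e-03]
```

Call:
{"api": "move_arm", "payload": {
  "increments": "1 0.409 0.033 0.504 0 -1.553 0; 1 0.409 0.033 0.504 0 -1.553 0; 1 0.409 0.033 0.504 0 -1.553 0; 1 0.409 0.033 0.504 0 -1.553 0; 1 0.409 0.033 0.504 0 -1.553 0; 1 0.409 0.033 0.504 0 -1.553 0; 1 0.409 0.033 0.504 0 -1.553 0; 1 0.409 0.033 0.504 0 -1.553 0"
}}

```text
time_s: 0.9
tcp_pos: [0.3504, -0.1971, 0.1627]
ee_rot: [[-0.015, 0.0, -1.0], [1.0, 0.0, -0.015], [0.0, -1.0, -0.0]]
wrist_force: [0.2, -0.7, 0.2]
gripper_width: 0.358
```

```bash
python3 -c "
from h import *
st();goto([-115,0,120],90)"
```

```text
t 0.9 jig mm [[-268.4 -195.7  162.7]] yaw 70.1 tilt [ 0. -1. -0.] F jig [-0.06 -0.67  0.22] w 0.358 j [ -6.   1. -30.  -0. -59.   7.]
[ 0.2362  0.0427 -0.0776] [ 0.    -0.347  0.   ]
```

Call:
{"api": "move_arm", "payload": {
  "increments": "1 0.236 0.04 -0.078 0 -0.347 0; 1 0.236 0.04 -0.078 0 -0.347 0; 1 0.236 0.04 -0.078 0 -0.347 0; 1 0.236 0.04 -0.078 0 -0.347 0; 1 0.236 0.04 -0.078 0 -0.347 0; 1 0.236 0.04 -0.078 0 -0.347 0; 1 0.236 0.04 -0.078 0 -0.347 0; 1 0.236 0.04 -0.078 0 -0.347 0"
}}

```text
time_s: 1.7
tcp_pos: [0.4257, 0.037, 0.1226]
ee_rot: [[-0.348, -0.001, -0.938], [0.938, -0.0, -0.348], [0.0, -1.0, 0.001]]
wrist_force: [-0.4, -0.2, 0.3]
gripper_width: 0.008
```

```bash
python3 -c "
from h import *
st();goto([-115,0,17],90)"
```

```text
t 1.7 jig mm [[-115.    -3.5  122.6]] yaw 89.61 tilt [ 0.    -1.     0.001] F jig [-0.42 -0.06  0.26] w 0.008 j [ 27.   6. -31.  -0. -53.  -7.]
[ 3.500e-03  1.056e-01 -1.000e-04] [-0.001 -0.007  0.   ]
```

Call:
{"api": "move_arm", "payload": {
  "increments": "1 0.003 0.05 0 0 -0.007 0; 1 0.003 0.08 0 0 -0.007 0; 1 0.003 0.1 0 0 -0.007 0; 1 0.003 0.105 0 0 -0.007 0; 1 0.003 0.105 0 0 -0.007 0"
}}

```text
time_s: 2.2
tcp_pos: [0.4251, 0.0393, 0.0178]
ee_rot: [[-0.353, -0.001, -0.935], [0.935, -0.001, -0.353], [-0.0, -1.0, 0.001]]
wrist_force: [0.6, 0.0, 0.7]
gripper_width: 0.005
```

```bash
python3 - <<'E'
from h import *
st();goto([[-95,0,17],[-65,0,17]],90)
from station import capture
p,d=capture("scene");cv2.imwrite("pics/s1.png",cv2.resize(p[100:260,150:340,::-1],None,fx=4,fy=4,interpolation=cv2.INTER_CUBIC))
E
```

```text
t 2.2 jig mm [[-114.8   -1.1   17.8]] yaw 89.94 tilt [-0.    -1.     0.001] F jig [ 0.54 -0.2   0.74] w 0.005 j [ 27.  15. -39.   0. -36.  -7.]
[ 0.0011  0.0008 -0.0198] [-0.001 -0.001 -0.   ]
[ 0.0011  0.0007 -0.0498] [-0.001 -0.001 -0.   ]
```

View pics/s1.png

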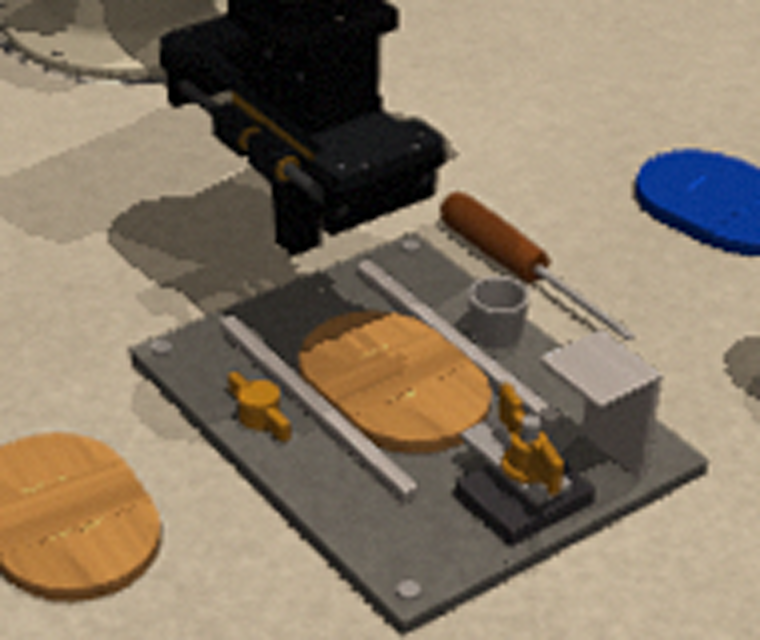

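```bash
python3 - <<'E'
from h import *
s=sense()
u=proj("scene",[s['tcp_pos'],j2w([-.115,0,.1])[0]]);print(u,(u-[150,100])*4)
from station import capture
p,d=capture("top");cv2.imwrite("pics/t1.png",cv2.resize(p[120:320,150:340,::-1],None,fx=3,fy=3,interpolation=cv2.INTER_CUBIC))
u=proj("top",[s['tcp_pos']]);print(u,(u-[150,120])*3)
p,d=capture("scene");cv2.imwrite("pics/s2.png",p[:,:,::-1])
E
```

```text
[[224.76407248 173.65764077]
 [224.51370351 146.00075825]] [[299.05628992 294.63056307]
 [298.05481404 184.00303301]]
[[269.89657096 239.69728062]] [[359.68971289 359.09184186]]
```

View pics/t1.png

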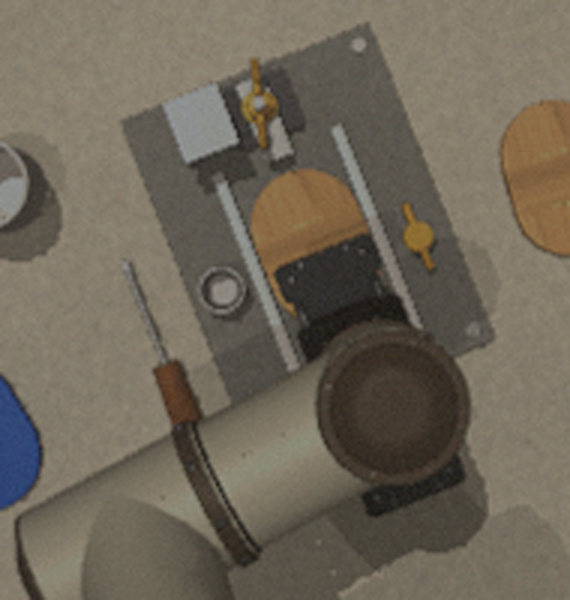

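View pics/s2.png

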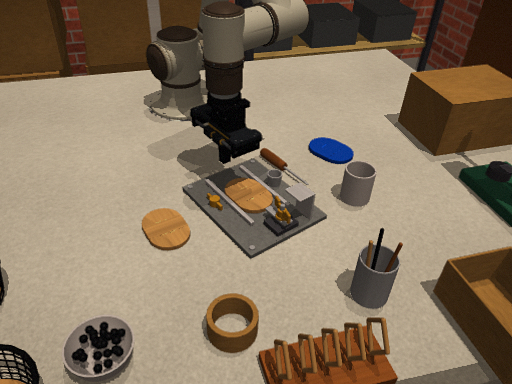

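```bash
python3 - <<'E'
from h import *
p=cv2.imread("pics/s2.png")[110:200,180:290]
im=cv2.resize(p,None,fx=7,fy=7,interpolation=cv2.INTER_CUBIC)
im=np.clip((im/255.)**.5*255,0,255).astype(np.uint8)
P={'tcp':[-.115,0,.018],'f1':[-.1,-.0095,.018],'f2':[-.1,.0095,.018],'f3':[-.13,-.0095,.018],'b':[-.02,-.0375,.088],'b2':[-.02,.0375,.088],'b3':[-.21,-.0375,.088],'b4':[-.115,0,.088]}
for k,v in P.items():
    u=(proj("scene",j2w(v))[0]-[180,110]+.5)*7;cv2.drawMarker(im,(int(u[0]),int(u[1])),(0,0,255),cv2.MARKER_CROSS,10,1);cv2.putText(im,k,(int(u[0]),int(u[1])),0,.5,(0,255,0))
cv2.imwrite("pics/s2z.png",im)
E
```

```text
(no output)
```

View pics/s2z.png

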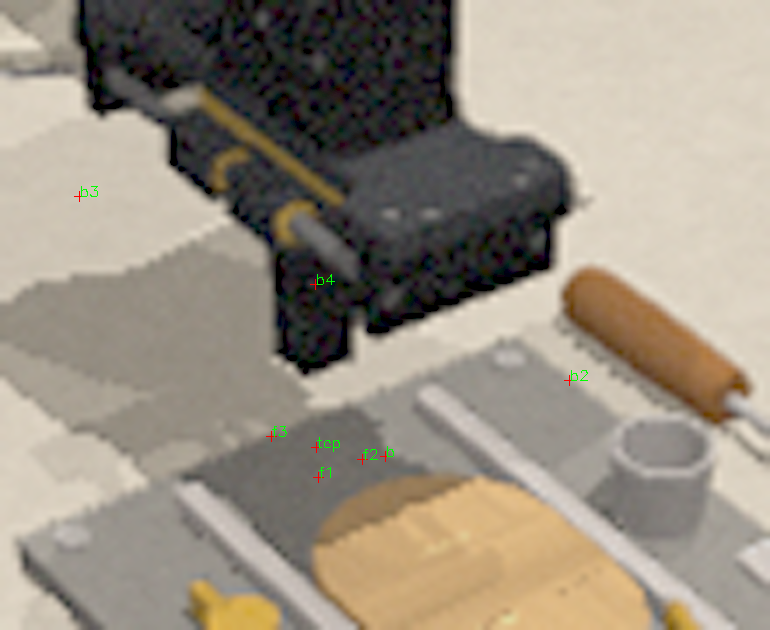

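```bash
python3 - <<'E'
from h import *
from station import capture
p,d=capture("scene")
o,D=ray("scene",[(224,161),(224,158),(223,155),(228,150),(256,148),(235,156)])
for (u,v),dd in zip([(224,161),(224,158),(223,155),(228,150),(256,148),(235,156)],D):
    print(u,v,d[v,u],(w2j(o+dd*d[v,u])*1000).round(0),p[v,u])
for z in (.1,.2,.3,.4,.5):print(z,proj("top",j2w([-.115,0,z])))
p,d=capture("top")
for u,v in [(250,205),(262,213),(255,220),(270,215),(281,255),(290,280)]:
    o,D=ray("top",[(u,v)]);print(u,v,(w2j(o+D*d[v,u])*1000).round(0))
st()
E
```

```text
224 161 1.0841495 [[-107.   -7.   63.]] [0 0 0]
224 158 1.0723798 [[-103.  -10.   76.]] [ 9  7 11]
223 155 1.0677288 [[-105.  -11.   84.]] [0 2 8]
228 150 1.0624659 [[-100.    0.   96.]] [5 3 0]
256 148 1.0058924 [[-26.  26. 133.]] [0 1 0]
235 156 0.98303187 [[-29. -30. 131.]] [0 0 0]
0.1 [[271.37338781 242.55036951]]
0.2 [[273.73177746 245.85195752]]
0.3 [[276.61640405 249.89027715]]
0.4 [[280.22553173 254.94291298]]
0.5 [[284.87133636 261.44694429]]
250 205 [[-19.  14. 169.]]
262 213 [[-44.  -3. 171.]]
255 220 [[-52.  16. 172.]]
270 215 [[-54. -17. 174.]]
281 255 [[-112.   -0.  429.]]
290 280 [[-197.   -6.  173.]]
t 2.45 jig mm [[-113.2   -0.2   19. ]] yaw 90.03 tilt [ 0.    -1.    -0.003] F jig [0.74 0.8  0.9 ] w 0.006 j [ 27.  15. -39.   0. -36.  -7.]
```

Call:
{"api": "move_arm", "payload": {
  "increments": "1 0.001 0.001 -0.006 0 0 0; 1 0.001 0.001 -0.012 0 0 0; 1 0.001 0.001 -0.018 0 0 0; 1 0.001 0.001 -0.024 0 0 0; 1 0.001 0.001 -0.03 0 0 0; 1 0.001 0.001 -0.03 0 0 0"
}}

```text
time_s: 3.05
tcp_pos: [0.4541, 0.0525, 0.0168]
ee_rot: [[-0.355, 0.001, -0.935], [0.935, 0.0, -0.355], [-0.0, -1.0, -0.001]]
wrist_force: [-1.2, -0.2, 0.6]
gripper_width: 0.007
```

```bash
python3 - <<'E'
from h import *
from station import capture
st()
p,d=capture("scene")
im=cv2.resize(p[110:220,180:320,::-1],None,fx=5,fy=5,interpolation=cv2.INTER_CUBIC)
cv2.imwrite("pics/s3.png",np.clip((im/255.)**.6*255,0,255).astype(np.uint8))
E
```

```text
t 3.05 jig mm [[-83.    1.   16.8]] yaw 90.06 tilt [-0.    -1.    -0.001] F jig [-1.2   0.23  0.63] w 0.007 j [ 27.  18. -35.   0. -37.  -6.]
```

View pics/s3.png

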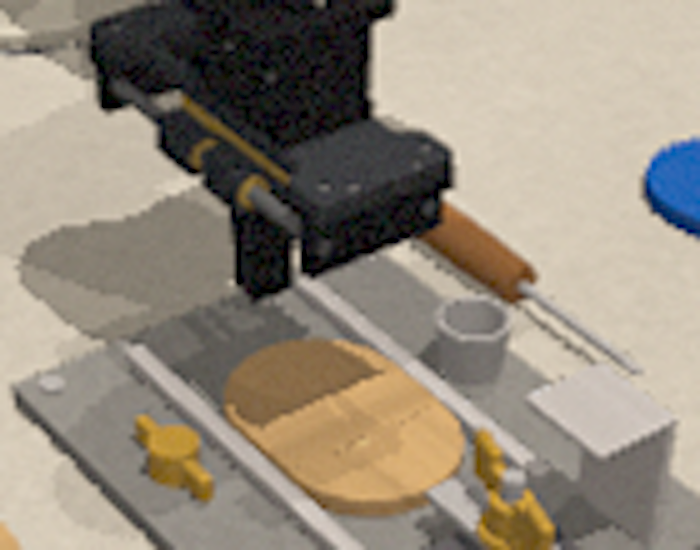

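```bash
python3 - <<'E'
from h import *
from station import r
print([a for a in dir(r) if a[0]!='_'])
goto([[-115,0,17]],90)
E
```

```text
['PlanningError', 'finish_job', 'pinch_z']
[-0.0009 -0.0003  0.0313] [-0.     0.001  0.   ]
```

Call:
{"api": "move_arm", "payload": {
  "increments": "1 -0.001 0 0.032 0 0 0; 1 -0.001 0 0.032 0 0 0; 1 -0.001 0.01 0.032 0 0 0; 1 -0.001 0.02 0.032 0 0 0; 1 -0.001 0.025 0.032 0 0 0; 1 -0.001 0.025 0.032 0 0 0"
}}

```text
time_s: 3.7
tcp_pos: [0.4229, 0.0395, -0.0094]
ee_rot: [[-0.355, -0.003, -0.935], [0.935, -0.001, -0.355], [-0.0, -1.0, 0.003]]
wrist_force: [-0.5, 0.2, -0.0]
gripper_width: 0.004
```

```bash
python3 - <<'E'
from h import *
from station import capture
st()
p,d=capture("scene")
im=cv2.resize(p[120:210,180:290,::-1],None,fx=7,fy=7,interpolation=cv2.INTER_CUBIC)
im=np.clip((im/255.)**.5*255,0,255).astype(np.uint8)
for z in (.02,.025,.03,.035,.04):
    q=np.array([[-.13,-.0095,z],[-.1,-.0095,z],[-.1,.0095,z]])
    u=((proj("scene",j2w(q))-[180,120]+.5)*7).astype(np.int32)
    cv2.polylines(im,[u],False,(0,0,255),1)
cv2.imwrite("pics/s4.png",im)
E
```

```text
t 3.7 jig mm [[-116.7   -0.2   -9.4]] yaw 90.04 tilt [-0.    -1.     0.003] F jig [-0.4   0.35 -0.03] w 0.004 j [ 27.  18. -41.  -0. -31.  -7.]
```

View pics/s4.png

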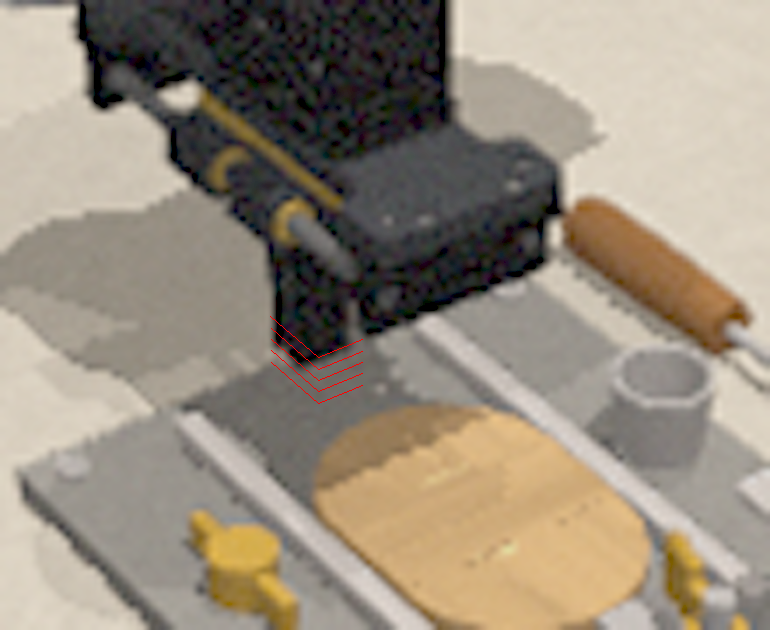

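Call:
{"api": "move_arm", "payload": {
  "increments": "1 0 0.006 0 0 0 0; 1 0 0.012 0 0 0 0; 1 0 0.016 0 0 0 0; 1 0 0.018 0 0 0 0; 1 0 0.018 0 0 0 0"
}}

```text
time_s: 4.25
tcp_pos: [0.4233, 0.0397, -0.0265]
ee_rot: [[-0.355, -0.001, -0.935], [0.935, -0.0, -0.355], [-0.0, -1.0, 0.001]]
wrist_force: [-0.6, 0.2, -0.4]
gripper_width: 0.005
```

Call:
{"api": "move_arm", "payload": {
  "increments": "1 0 0.002 0 0 0 0; 1 0 0.003 0 0 0 0; 1 0 0.003 0 0 0 0"
}}

```text
time_s: 4.55
tcp_pos: [0.4237, 0.0398, -0.0271]
ee_rot: [[-0.356, 0.001, -0.934], [0.934, -0.0, -0.356], [-0.0, -1.0, -0.0]]
wrist_force: [-5.3, 0.1, 22.6]
gripper_width: 0.005
```

Call:
{"api": "move_arm", "payload": {
  "increments": "1 0 0.002 0 0 0 0; 1 0 0.003 0 0 0 0; 1 0 0.003 0 0 0 0"
}}

```text
time_s: 4.85
tcp_pos: [0.4238, 0.0398, -0.0273]
ee_rot: [[-0.358, 0.001, -0.934], [0.934, -0.001, -0.358], [-0.001, -1.0, -0.001]]
wrist_force: [-15.3, 1.2, 54.4]
gripper_width: 0.005
```

```bash
python3 - <<'E'
from h import *
from station import capture
st()
p,d=capture("scene")
im=cv2.resize(p[120:210,180:290,::-1],None,fx=7,fy=7,interpolation=cv2.INTER_CUBIC)
im=np.clip((im/255.)**.5*255,0,255).astype(np.uint8)
cv2.imwrite("pics/s5.png",im)
E
```

```text
t 4.85 jig mm [[-115.8   -0.2  -27.3]] yaw 90.2 tilt [-0.001 -1.    -0.001] F jig [-13.83   6.56  54.42] w 0.005 j [ 27.  20. -42.   0. -28.  -7.]
```

View pics/s5.png

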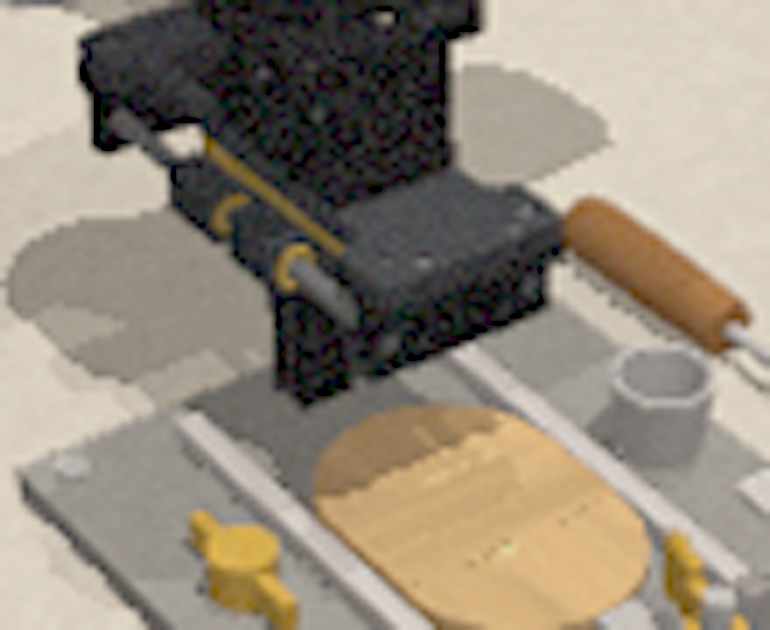

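Call:
{"api": "move_arm", "payload": {
  "increments": "1 0 -0.01 0 0 0 0; 1 0 -0.01 0 0 0 0; 1 0 -0.01 0 0 0 0"
}}

```text
time_s: 5.2
tcp_pos: [0.4236, 0.0399, -0.022]
ee_rot: [[-0.355, 0.001, -0.935], [0.935, 0.0, -0.355], [0.0, -1.0, -0.001]]
wrist_force: [0.2, 0.2, 0.9]
gripper_width: 0.003
```

```bash
sed -i 's/def goto/ZO=0.0389\ndef goto/; s/p=s\[.tcp_pos.\]$/p=s["tcp_pos"]+[0,0,ZO]/; s/(w2j(s\[.tcp_pos.\])\*1000)/(w2j(s["tcp_pos"]+[0,0,ZO])*1000)/' h.py; python3 - <<'E'
from h import *
st();goto([[-85,0,17],[-66,0,17]],90)
E
```

```text
t 5.2 jig mm [[-1.159e+02 -1.000e-01  1.690e+01]] yaw 90.04 tilt [ 0.    -1.    -0.001] F jig [0.22 0.12 0.9 ] w 0.003 j [ 27.  20. -41.  -0. -29.  -7.]
[ 0.     -0.0001 -0.0309] [0.001 0.001 0.   ]
[ 0.     -0.0001 -0.0499] [0.001 0.001 0.   ]
```

Call:
{"api": "move_arm", "payload": {
  "increments": "1 0 0 -0.006 0 0 0; 1 0 0 -0.012 0 0 0; 1 0 0 -0.018 0 0 0; 1 0 0 -0.023 0 0 0; 1 0 0 -0.028 0 0 0; 1 0 0 -0.033 0 0 0; 1 0 0 -0.038 0 0 0; 1 0 0 -0.042 0 0 0"
}}

```text
time_s: 6.0
tcp_pos: [0.463, 0.0548, -0.0222]
ee_rot: [[-0.355, -0.0, -0.935], [0.935, -0.0, -0.355], [-0.0, -1.0, 0.0]]
wrist_force: [-0.1, 0.6, 0.2]
gripper_width: 0.001
```

```bash
python3 - <<'E'
from h import *
from station import capture
st();goto([[-85,0,17],[-66,0,17]],90)
p,d=capture("scene")
im=cv2.resize(p[120:230,180:320,::-1],None,fx=5,fy=5,interpolation=cv2.INTER_CUBIC)
im=np.clip((im/255.)**.5*255,0,255).astype(np.uint8)
cv2.imwrite("pics/s6.png",im)
E
```

```text
t 6.0 jig mm [[-73.8  -0.1  16.7]] yaw 90.05 tilt [-0. -1.  0.] F jig [0.12 0.63 0.21] w 0.001 j [ 27.  23. -36.  -0. -32.  -6.]
[ 0.0001 -0.0003  0.0112] [-0.     0.001 -0.   ]
[ 0.0001 -0.0003 -0.0078] [-0.     0.001 -0.   ]
```

View pics/s6.png

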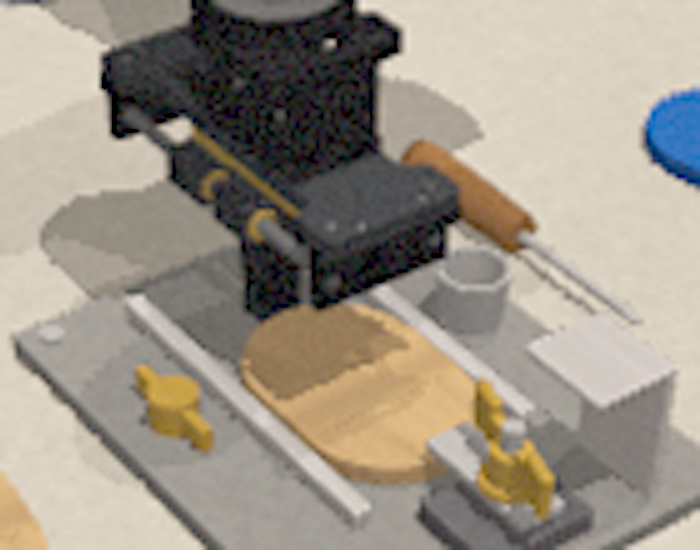

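Call:
{"api": "move_arm", "payload": {
  "increments": "1 0 0 -0.003 0 0 0; 1 0 0 -0.006 0 0 0; 1 0 0 -0.008 0 0 0; 1 0 0 -0.01 0 0 0; 1 0 0 -0.01 0 0 0"
}}

```text
time_s: 6.55
tcp_pos: [0.4725, 0.0584, -0.0221]
ee_rot: [[-0.355, 0.001, -0.935], [0.935, 0.0, -0.355], [0.0, -1.0, -0.001]]
wrist_force: [-0.6, -0.5, 0.3]
gripper_width: 0.002
```

```bash
python3 - <<'E'
from h import *
from station import capture
st()
p,d=capture("scene")
im=cv2.resize(p[120:230,180:320,::-1],None,fx=5,fy=5,interpolation=cv2.INTER_CUBIC)
im=np.clip((im/255.)**.5*255,0,255).astype(np.uint8)
cv2.imwrite("pics/s7.png",im)
E
```

```text
t 6.55 jig mm [[-63.6  -0.   16.8]] yaw 90.06 tilt [ 0.    -1.    -0.001] F jig [-0.75 -0.25  0.3 ] w 0.002 j [ 27.  23. -34.   0. -32.  -6.]
```

View pics/s7.png

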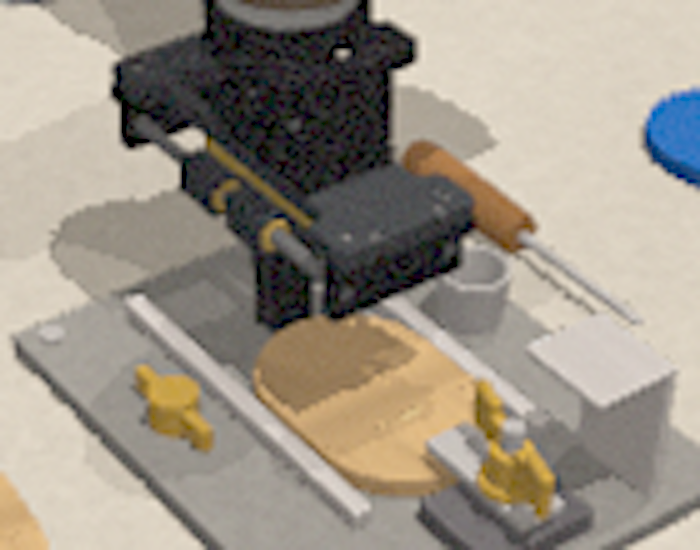

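Call:
{"api": "move_arm", "payload": {
  "increments": "1 0 0 -0.002 0 0 0; 1 0 0 -0.004 0 0 0; 1 0 0 -0.005 0 0 0; 1 0 0 -0.005 0 0 0"
}}

```text
time_s: 7.0
tcp_pos: [0.4771, 0.0602, -0.0221]
ee_rot: [[-0.355, 0.0, -0.935], [0.935, 0.0, -0.355], [0.0, -1.0, -0.0]]
wrist_force: [0.4, -0.2, -0.5]
gripper_width: 0.002
```

```bash
python3 - <<'E'
from h import *
st()
E
```

```text
t 7.0 jig mm [[-58.7  -0.   16.8]] yaw 90.05 tilt [ 0. -1. -0.] F jig [ 0.27 -0.27 -0.53] w 0.002 j [ 27.  24. -34.   0. -33.  -6.]
```

Call:
{"api": "move_arm", "payload": {
  "increments": "1 0 0 -0.002 0 0 0; 1 0 0 -0.003 0 0 0; 1 0 0 -0.004 0 0 0; 1 0 0 -0.004 0 0 0"
}}

```text
time_s: 7.4
tcp_pos: [0.4778, 0.0603, -0.0226]
ee_rot: [[-0.354, -0.005, -0.935], [0.935, -0.002, -0.354], [-0.0, -1.0, 0.006]]
wrist_force: [-4.4, -1.7, 4.0]
gripper_width: 0.005
```

```bash
python3 - <<'E'
from h import *
from station import capture
st()
p,d=capture("scene")
im=cv2.resize(p[120:230,180:320,::-1],None,fx=5,fy=5,interpolation=cv2.INTER_CUBIC)
im=np.clip((im/255.)**.5*255,0,255).astype(np.uint8)
cv2.imwrite("pics/s8.png",im)
E
```

```text
t 7.4 jig mm [[-58.   -0.2  16.3]] yaw 90.0 tilt [-0.    -1.     0.006] F jig [-4.76 -0.04  3.98] w 0.005 j [ 27.  24. -33.  -0. -33.  -6.]
```

View pics/s8.png

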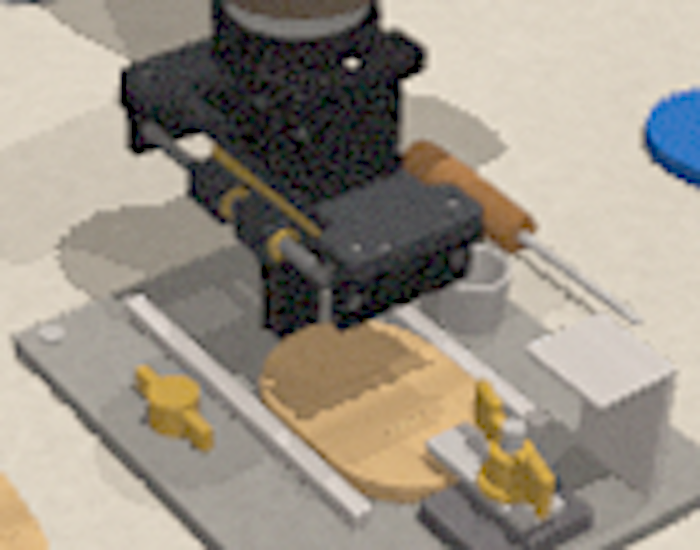

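Call:
{"api": "move_arm", "payload": {
  "increments": "1 0 0 -0.002 0 0 0; 1 0 0 -0.002 0 0 0; 1 0 0 -0.002 0 0 0"
}}

```text
time_s: 7.75
tcp_pos: [0.4778, 0.0602, -0.0229]
ee_rot: [[-0.354, -0.009, -0.935], [0.935, -0.003, -0.354], [-0.0, -1.0, 0.009]]
wrist_force: [-9.0, -1.1, 5.2]
gripper_width: 0.005
```

```bash
python3 - <<'E'
from h import *
st()
E
```

```text
t 7.75 jig mm [[-58.   -0.3  16. ]] yaw 89.97 tilt [-0.    -1.     0.009] F jig [-8.78  2.14  5.22] w 0.005 j [ 27.  24. -33.  -0. -33.  -6.]
```

Firm stop. Retract and rise, then check from the top.

Call:
{"api": "move_arm", "payload": {
  "increments": "1 0 0 0.015 0 0 0; 1 0 0 0.02 0 0 0; 1 0 -0.04 0.03 0 0 0; 1 0 -0.09 0.07 0 0 0; 1 0 -0.12 0.11 0 0 0; 1 0 -0.12 0.14 0 0 0"
}}

```text
time_s: 8.35
tcp_pos: [0.3541, 0.0136, 0.1011]
ee_rot: [[-0.356, 0.009, -0.934], [0.934, 0.003, -0.356], [0.0, -1.0, -0.009]]
wrist_force: [0.2, 0.3, -0.0]
gripper_width: 0.004
```

```bash
python3 - <<'E'
from h import *
from station import capture
st()
p,d=capture("top");np.save("t2.npy",p)
im=cv2.resize(p[120:270,180:325,::-1],None,fx=4,fy=4,interpolation=cv2.INTER_CUBIC)
cv2.imwrite("pics/t2.png",np.clip((im/255.)**.6*255,0,255).astype(np.uint8))
p,d=capture("scene")
im=cv2.resize(p[145:255,180:330,::-1],None,fx=5,fy=5,interpolation=cv2.INTER_CUBIC)
cv2.imwrite("pics/s9.png",np.clip((im/255.)**.6*255,0,255).astype(np.uint8))
E
```

```text
t 8.35 jig mm [[-190.3   -0.   140. ]] yaw 90.11 tilt [ 0.    -1.    -0.009] F jig [ 0.31  0.22 -0.04] w 0.004 j [ 29.  -0. -42.   0. -48.  -8.]
```

View pics/t2.png

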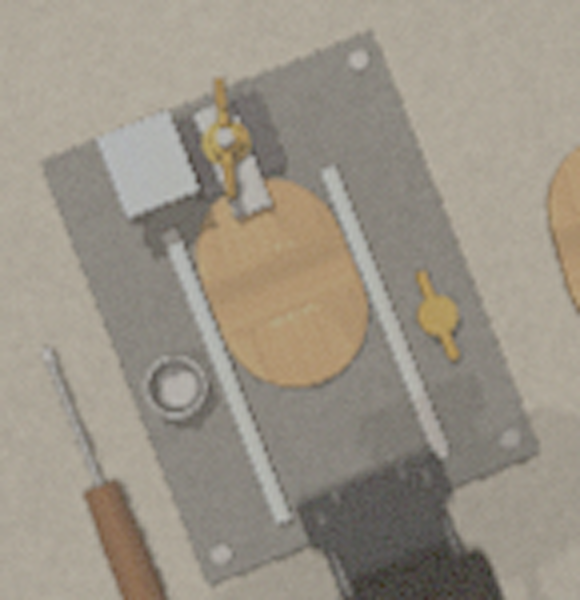

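View pics/s9.png

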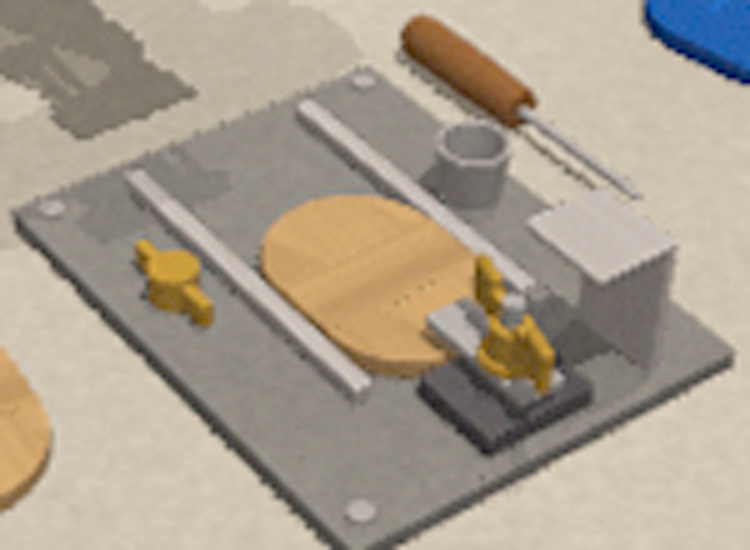

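```bash
python3 - <<'E'
from h import *
st();goto([[139,11,110]],90)
E
```

```text
t 8.45 jig mm [[-1.960e+02 -1.000e-01  1.381e+02]] yaw 90.01 tilt [ 0.002 -1.    -0.004] F jig [ 0.72 -0.36 -0.29] w 0.006 j [ 29.  -1. -42.  -0. -48.  -8.]
[ 0.011   0.0295 -0.3349] [0.004 0.    0.002]
```

Call:
{"api": "move_arm", "payload": {
  "increments": "1 0.011 0.0 -0.335 0 0 0; 1 0.011 0.0 -0.335 0 0 0; 1 0.011 0.0 -0.335 0 0 0; 1 0.011 0.0 -0.335 0 0 0; 1 0.011 0.0 -0.335 0 0 0; 1 0.011 0.02 -0.335 0 0 0; 1 0.011 0.02 -0.335 0 0 0; 1 0.011 0.02 -0.335 0 0 0"
}}

```text
time_s: 9.25
tcp_pos: [0.6643, 0.1432, 0.0736]
ee_rot: [[-0.356, -0.001, -0.935], [0.935, -0.001, -0.356], [-0.001, -1.0, 0.001]]
wrist_force: [-0.5, -0.6, -1.4]
gripper_width: 0.008
```

```bash
python3 - <<'E'
from h import *
st();goto([[139,11,57]],90)
E
```

```text
t 9.25 jig mm [[145.7  11.3 112.5]] yaw 90.08 tilt [-0.001 -1.     0.001] F jig [-0.65 -0.34 -1.36] w 0.008 j [ 26.  32.   1.   0. -59.  -5.]
[-0.0003  0.0556  0.0067] [-0.001  0.001 -0.001]
```

Call:
{"api": "move_arm", "payload": {
  "increments": "1 0 0 0.001 0 0 0; 1 0 0 0.001 0 0 0; 1 0 0 0.001 0 0 0"
}}

```text
time_s: 9.55
tcp_pos: [0.6594, 0.141, 0.0789]
ee_rot: [[-0.355, 0.001, -0.935], [0.935, 0.0, -0.355], [-0.0, -1.0, -0.001]]
wrist_force: [-0.1, -0.6, -0.6]
gripper_width: 0.006
```

```bash
python3 - <<'E'
from h import *
st();goto([[139,11,57]],90)
from station import capture
p,d=capture("top")
im=cv2.resize(p[100:250,170:315,::-1],None,fx=4,fy=4,interpolation=cv2.INTER_CUBIC)
cv2.imwrite("pics/t3.png",np.clip((im/255.)**.6*255,0,255).astype(np.uint8))
p,d=capture("scene")
im=cv2.resize(p[105:235,210:340,::-1],None,fx=5,fy=5,interpolation=cv2.INTER_CUBIC)
cv2.imwrite("pics/s10.png",np.clip((im/255.)**.6*255,0,255).astype(np.uint8))
E
```

```text
t 9.55 jig mm [[140.4  11.  117.8]] yaw 90.05 tilt [-0.    -1.    -0.001] F jig [-0.34 -0.47 -0.63] w 0.006 j [ 26.  31.   0.   0. -59.  -5.]
[-0.      0.0608  0.0014] [ 0.001  0.001 -0.   ]
```

View pics/s10.png

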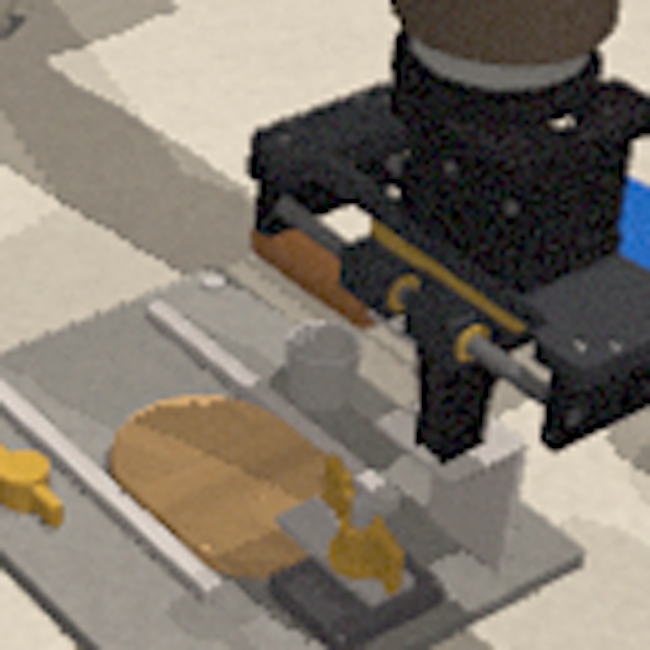

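```bash
python3 - <<'E'
from h import *
im=cv2.imread("pics/s10.png")
for z,c in((.118,(0,0,255)),(.057,(255,0,255))):
  for hx in (.015,.009):
    q=np.array([[.140-hx,.0015,z],[.14+hx,.0015,z],[.14+hx,.0205,z],[.14-hx,.0205,z]])
    u=((proj("scene",j2w(q))-[210,105]+.5)*5).astype(np.int32)
    cv2.polylines(im,[u],True,c,1)
cv2.imwrite("pics/s10b.png",im)
E
```

```text
(no output)
```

View pics/s10b.png

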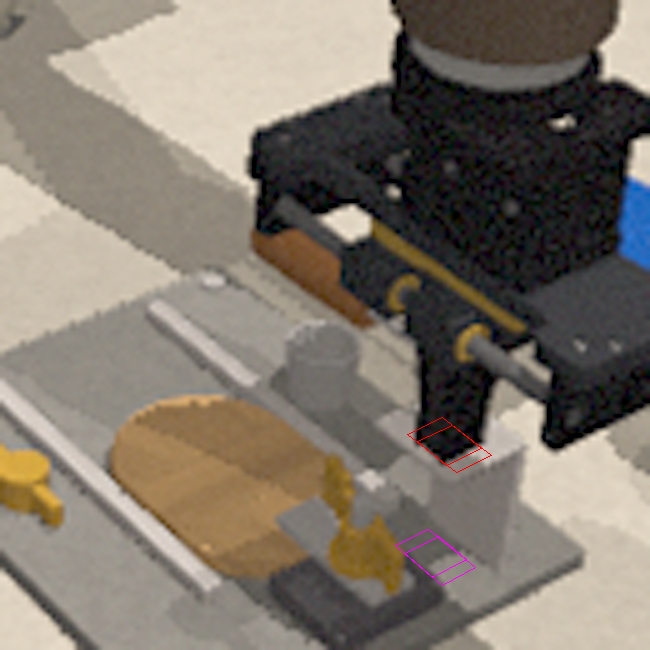

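View pics/t3.png

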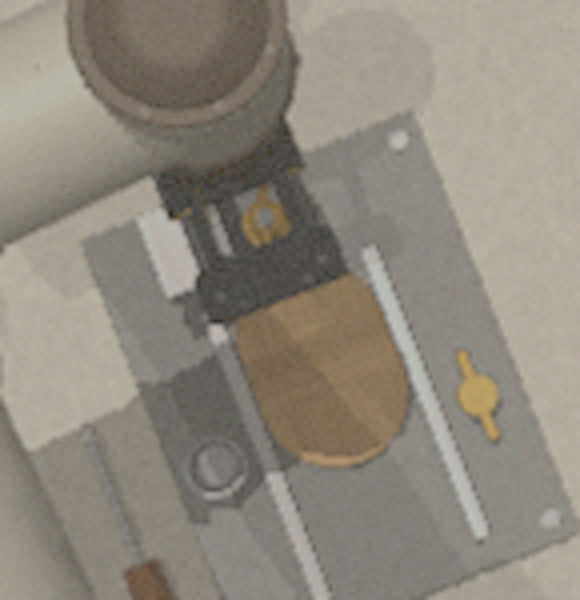

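Call:
{"api": "move_arm", "payload": {
  "increments": "1 0 0.015 0.003 0 0 0; 1 0 0.03 0.003 0 0 0; 1 0 0.045 0.003 0 0 0; 1 0 0.056 0.003 0 0 0; 1 0 0.061 0.003 0 0 0; 1 0 0.061 0.003 0 0 0"
}}

```text
time_s: 10.25
tcp_pos: [0.6566, 0.14, 0.016]
ee_rot: [[-0.355, -0.001, -0.935], [0.935, -0.001, -0.355], [-0.0, -1.0, 0.001]]
wrist_force: [0.5, 0.2, 0.7]
gripper_width: 0.011
```

```bash
python3 - <<'E'
from h import *
st()
from station import capture
p,d=capture("scene")
im=cv2.resize(p[105:235,210:340,::-1],None,fx=5,fy=5,interpolation=cv2.INTER_CUBIC)
cv2.imwrite("pics/s11.png",np.clip((im/255.)**.6*255,0,255).astype(np.uint8))
E
```

```text
t 10.25 jig mm [[137.4  11.1  54.9]] yaw 90.04 tilt [-0.    -1.     0.001] F jig [ 0.54 -0.01  0.68] w 0.011 j [ 26.  35.  -4.  -0. -52.  -5.]
```

View pics/s11.png

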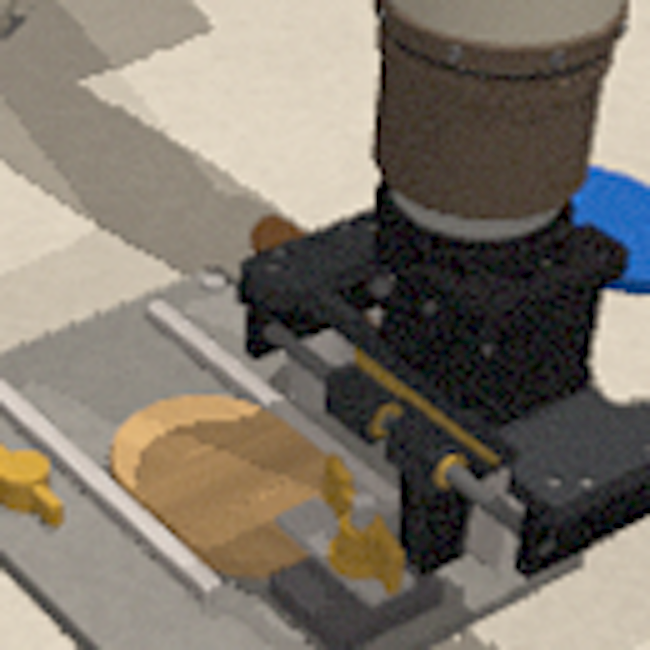

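Call:
{"api": "move_arm", "payload": {
  "increments": "1 -0.003 0 0.0045 0 0 0; 1 -0.009 0 0.0035 0 0 0; 1 -0.015 0 0.004 0 0 0; 1 -0.021 0 0.005 0 0 0; 1 -0.0265 0 0.008 0 0 0; 1 -0.031 0 0.0115 0 0 0; 1 -0.035 0 0.016 0 0 0; 1 -0.038 0 0.0215 0 0 0"
}}

```text
time_s: 11.1
tcp_pos: [0.6507, 0.0967, 0.0169]
ee_rot: [[-0.355, 0.001, -0.935], [0.935, 0.0, -0.355], [-0.0, -1.0, -0.001]]
wrist_force: [1.2, 2.3, -0.5]
gripper_width: 0.01
```

```bash
cat >> h.py <<'E'
def arc(R,phis,z,cx=105.):
    s=sense();p=(w2j(s['tcp_pos']+[0,0,ZO])*1000)[0]
    print("now off",(p-[cx,0,z]).round(1),"phi",round(np.rad2deg(np.arctan2(p[1],p[0]-cx)),1))
    goto([[cx+R*np.cos(np.deg2rad(f)),R*np.sin(np.deg2rad(f)),z] for f in phis],90)
def pics(tag):
    from station import capture
    p,d=capture("top");np.save("t_%s.npy"%tag,p)
    im=cv2.resize(p[100:230,190:310,::-1],None,fx=4,fy=4,interpolation=cv2.INTER_CUBIC)
    p,d=capture("scene")
    im2=cv2.resize(p[135:235,230:340,::-1],None,fx=5,fy=5,interpolation=cv2.INTER_CUBIC)
    h=max(im.shape[0],im2.shape[0])
    im2=cv2.resize(im2,(320,int(320*im2.shape[0]/im2.shape[1])))
    o=np.zeros((h,800,3),np.uint8);o[:im.shape[0],:480]=im;o[:im2.shape[0],480:]=im2
    cv2.imwrite("pics/%s.png"%tag,np.clip((o/255.)**.6*255,0,255).astype(np.uint8))
E
python3 - <<'E'
from h import *
st();pics("n1"); arc(29,[-80,-92,-104,-116,-128,-140,-152,-164],55)
E
```

```text
t 11.1 jig mm [[116.6 -27.4  55.8]] yaw 90.03 tilt [-0.    -1.    -0.001] F jig [ 1.98  1.72 -0.48] w 0.01 j [ 23.  34.  -6.   0. -50.  -2.]
now off [ 10.7 -27.5   0.9] phi -68.7
[-0.001   0.0009  0.0057] [-0.  0. -0.]
[-0.0015  0.0009  0.0117] [-0.  0. -0.]
[-0.0006  0.0009  0.0178] [-0.  0. -0.]
[0.0015 0.0009 0.0234] [-0.  0. -0.]
[0.0047 0.0009 0.0286] [-0.  0. -0.]
[0.0089 0.0009 0.0329] [-0.  0. -0.]
[0.0139 0.0009 0.0363] [-0.  0. -0.]
[0.0195 0.0009 0.0386] [-0.  0. -0.]
```

View pics/n1.png

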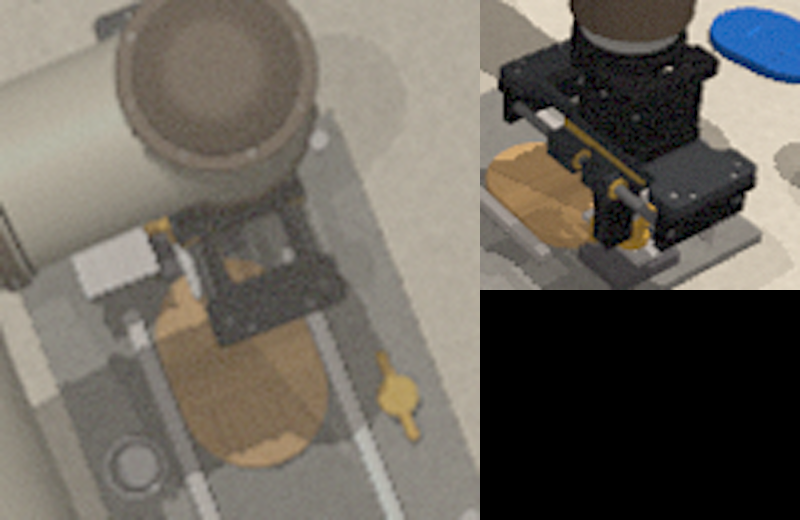

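Call:
{"api": "move_arm", "payload": {
  "increments": "1 -0.001 0 0.0055 0 0 0; 1 -0.0015 0 0.0115 0 0 0; 1 -0.0005 0 0.018 0 0 0; 1 0.0015 0 0.0235 0 0 0; 1 0.0045 0 0.0285 0 0 0; 1 0.009 0 0.033 0 0 0; 1 0.014 0 0.0365 0 0 0; 1 0.0195 0 0.0385 0 0 0"
}}

```text
time_s: 12.0
tcp_pos: [0.6068, 0.1016, 0.0168]
ee_rot: [[-0.355, -0.001, -0.935], [0.935, -0.001, -0.355], [-0.0, -1.0, 0.001]]
wrist_force: [1.2, -1.0, 0.5]
gripper_width: 0.009
```

```bash
python3 - <<'E'
from h import *
st();arc(29,[-176,-188,-198],55)
E
```

```text
t 12.0 jig mm [[77.2 -7.2 55.7]] yaw 90.05 tilt [-0.    -1.     0.001] F jig [ 0.8  -1.35  0.54] w 0.009 j [ 25.  30. -12.   0. -47.  -4.]
now off [-27.8  -7.2   0.7] phi -165.4
[0.0052 0.0007 0.0011] [-0.001  0.001 -0.   ]
[0.0113 0.0007 0.0009] [-0.001  0.001 -0.   ]
[ 0.0162  0.0007 -0.0002] [-0.001  0.001 -0.   ]
```

Call:
{"api": "move_arm", "payload": {
  "increments": "1 0.0055 0 0.001 0 0 0; 1 0.0115 0 0.001 0 0 0; 1 0.017 0 -0.0005 0 0 0; 1 0.014 -0.008 0.001 0 0 0; 1 0.013 -0.03 0.001 0 0 0; 1 0.014 -0.034 -0.02 0 0 0; 1 0.015 -0.034 -0.045 0 0 0; 1 0.016 -0.034 -0.06 0 0 0"
}}

```text
time_s: 12.8
tcp_pos: [0.6598, 0.1388, 0.0521]
ee_rot: [[-0.355, 0.002, -0.935], [0.935, 0.001, -0.355], [0.0, -1.0, -0.003]]
wrist_force: [-0.2, -0.6, 1.1]
gripper_width: 0.005
```

```bash
python3 - <<'E'
from h import *
st();pics("n2")
E
```

```text
t 12.8 jig mm [[140.    8.8  91. ]] yaw 90.06 tilt [ 0.    -1.    -0.003] F jig [-0.4  -0.45  1.12] w 0.005 j [ 26.  33.  -2.  -0. -56.  -5.]
```

View pics/n2.png

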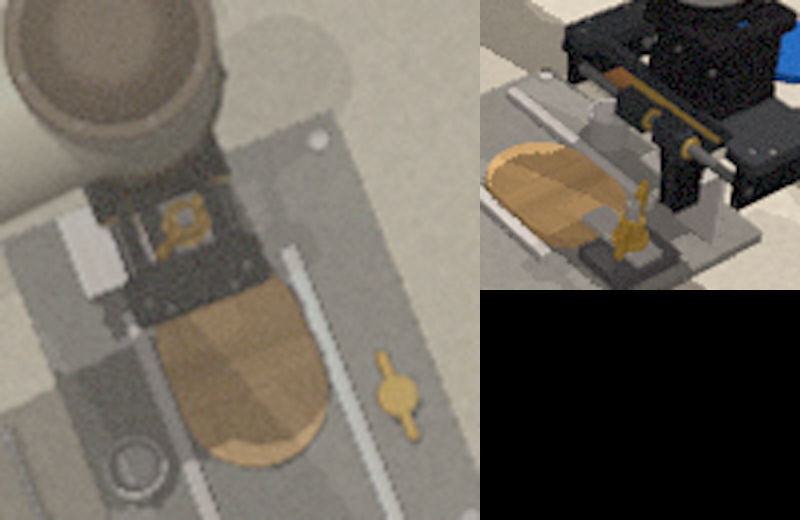

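Call:
{"api": "move_arm", "payload": {
  "increments": "1 0 0.012 0 0 0 0; 1 0 0.026 0 0 0 0; 1 0 0.0365 0.001 0 0 0; 1 -0.003 0.0365 0.003 0 0 0; 1 -0.009 0.0365 0.003 0 0 0; 1 -0.016 0.0365 0.0045 0 0 0; 1 -0.0225 0.0365 0.0065 0 0 0; 1 -0.0275 0.0365 0.01 0 0 0"
}}

```text
time_s: 13.7
tcp_pos: [0.6591, 0.1083, 0.015]
ee_rot: [[-0.355, 0.002, -0.935], [0.935, 0.001, -0.355], [0.0, -1.0, -0.002]]
wrist_force: [0.3, 1.4, 0.1]
gripper_width: 0.006
```

```bash
python3 - <<'E'
from h import *
st();arc(29,[-52,-64,-76,-88,-100,-112,-124,-136],53)
E
```

```text
t 13.7 jig mm [[128.5 -19.5  53.9]] yaw 90.02 tilt [ 0.    -1.    -0.002] F jig [0.8  1.17 0.09] w 0.006 j [ 23.  34.  -4.  -0. -51.  -2.]
now off [ 23.5 -19.5   0.9] phi -39.7
[-0.0033  0.0009  0.0057] [0.002 0.    0.   ]
[-0.0065  0.0009  0.0108] [0.002 0.    0.   ]
[-0.0086  0.0008  0.0165] [0.002 0.    0.   ]
[-0.0094  0.0008  0.0225] [0.002 0.    0.   ]
[-0.009   0.0008  0.0286] [0.002 0.    0.   ]
[-0.0073  0.0008  0.0344] [0.002 0.    0.   ]
[-0.0045  0.0008  0.0397] [0.002 0.    0.   ]
[-0.0006  0.0008  0.0444] [0.002 0.    0.   ]
```

Call:
{"api": "move_arm", "payload": {
  "increments": "1 -0.0035 0 0.0055 0 0 0; 1 -0.0065 0 0.011 0 0 0; 1 -0.0085 0 0.0165 0 0 0; 1 -0.0095 0 0.0225 0 0 0; 1 -0.009 0 0.0285 0 0 0; 1 -0.0075 0 0.0345 0 0 0; 1 -0.0045 0 0.0395 0 0 0; 1 -0.0005 0 0.0445 0 0 0"
}}

```text
time_s: 14.5
tcp_pos: [0.6159, 0.0921, 0.0142]
ee_rot: [[-0.355, -0.001, -0.935], [0.935, -0.001, -0.355], [-0.0, -1.0, 0.001]]
wrist_force: [0.4, 0.2, -0.0]
gripper_width: 0.001
```

```bash
python3 - <<'E'
from h import *
st();arc(29,[-148,-160,-172,-184,-196],53)
E
```

```text
t 14.5 jig mm [[ 82.4 -19.3  53.1]] yaw 90.04 tilt [-0.    -1.     0.001] F jig [ 0.42  0.02 -0.02] w 0.001 j [ 23.  31. -11.   0. -48.  -3.]
now off [-22.6 -19.3   0.1] phi -139.4
[0.004  0.0001 0.002 ] [-0.001  0.001 -0.   ]
[0.0094 0.0001 0.0047] [-0.001  0.001 -0.   ]
[0.0153 0.0001 0.0061] [-0.001  0.001 -0.   ]
[0.0214 0.0001 0.0063] [-0.001  0.001 -0.   ]
[0.0273 0.0001 0.0053] [-0.001  0.001 -0.   ]
```

Call:
{"api": "move_arm", "payload": {
  "increments": "1 0.004 0 0.002 0 0 0; 1 0.0095 0 0.0045 0 0 0; 1 0.0155 0 0.006 0 0 0; 1 0.0215 0 0.0065 0 0 0; 1 0.028 0 0.0055 0 0 0; 1 0.03 0 0.005 0 0 0; 1 0.027 -0.008 0.0055 0 0 0; 1 0.026 -0.033 0.0055 0 0 0"
}}

```text
time_s: 15.3
tcp_pos: [0.6006, 0.1142, 0.0455]
ee_rot: [[-0.355, -0.005, -0.935], [0.935, -0.002, -0.355], [0.0, -1.0, 0.006]]
wrist_force: [-0.2, 0.3, 0.2]
gripper_width: 0.004
```

```bash
python3 - <<'E'
from h import *
st();pics("n3")
goto([[137,8.5,88],[137,8.5,52]],90)
E
```

```text
t 15.3 jig mm [[75.9  6.7 84.4]] yaw 90.03 tilt [ 0.    -1.     0.006] F jig [-0.09  0.39  0.23] w 0.004 j [ 26.  28. -11.  -0. -51.  -5.]
[ 0.0021  0.0026 -0.0559] [ 0.008  0.002 -0.   ]
[ 0.0021  0.0386 -0.0556] [ 0.008  0.002 -0.   ]
```

View pics/n3.png

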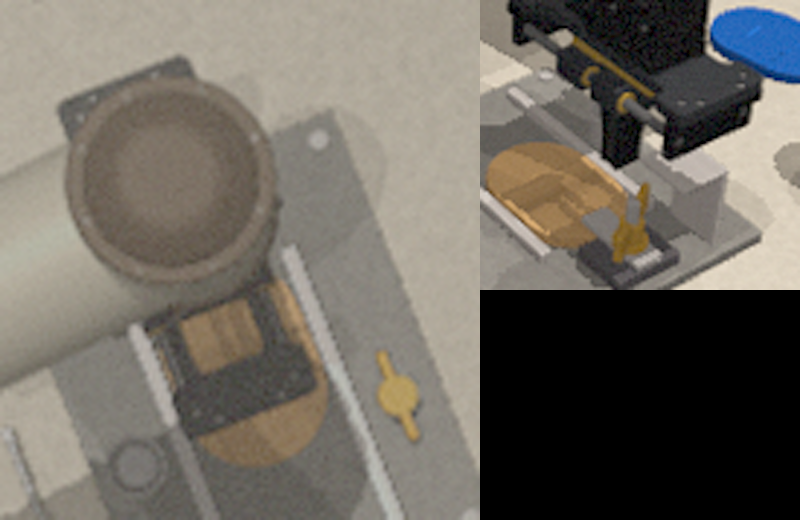

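Call:
{"api": "move_arm", "payload": {
  "increments": "1 0.001 0 -0.025 0 0 0; 1 0.002 0 -0.05 0 0 0; 1 0.002 0 -0.06 0 0 0; 1 0.002 0.002 -0.06 0 0 0; 1 0.002 0.016 -0.06 0 0 0; 1 0.002 0.03 -0.06 0 0 0; 1 0.0 0.035 -0.058 0 0 0; 1 -0.005 0.035 -0.056 0 0 0"
}}

```text
time_s: 16.2
tcp_pos: [0.6548, 0.1293, 0.0104]
ee_rot: [[-0.355, -0.004, -0.935], [0.935, -0.001, -0.355], [-0.0, -1.0, 0.004]]
wrist_force: [-0.1, -0.3, -0.6]
gripper_width: 0.006
```

```bash
python3 - <<'E'
from h import *
st();arc(29,[-8,-20,-32,-44,-56,-68,-80,-92],51)
E
```

```text
t 16.2 jig mm [[132.    1.6  49.3]] yaw 90.07 tilt [-0.    -1.     0.004] F jig [-0.16 -0.24 -0.63] w 0.006 j [ 25.  35.  -4.  -0. -51.  -4.]
now off [27.   1.6 -1.7] phi 3.4
[-0.0057 -0.0017 -0.0017] [-0.004  0.001 -0.   ]
[-0.0115 -0.0017 -0.0003] [-0.004  0.001 -0.   ]
[-0.017  -0.0017  0.0024] [-0.004  0.001 -0.   ]
[-0.0218 -0.0016  0.0061] [-0.004  0.001 -0.   ]
[-0.0256 -0.0016  0.0108] [-0.004  0.001 -0.   ]
[-0.0285 -0.0016  0.0161] [-0.004  0.001 -0.   ]
[-0.0301 -0.0016  0.022 ] [-0.004  0.001 -0.   ]
[-0.0306 -0.0016  0.028 ] [-0.004  0.001 -0.   ]
```

Call:
{"api": "move_arm", "payload": {
  "increments": "1 -0.0055 -0.001 -0.0015 0 0 0; 1 -0.0115 -0.001 -0.0005 0 0 0; 1 -0.017 -0.001 0.0025 0 0 0; 1 -0.022 -0.001 0.006 0 0 0; 1 -0.0255 -0.001 0.011 0 0 0; 1 -0.0285 -0.001 0.016 0 0 0; 1 -0.03 -0.001 0.022 0 0 0; 1 -0.0305 -0.001 0.028 0 0 0"
}}

```text
time_s: 17.0
tcp_pos: [0.6433, 0.0921, 0.014]
ee_rot: [[-0.355, 0.006, -0.935], [0.935, 0.002, -0.355], [-0.0, -1.0, -0.006]]
wrist_force: [9.4, 3.9, -3.8]
gripper_width: 0.005
```

```bash
python3 - <<'E'
from h import *
st();arc(29,[-100,-108,-116,-124,-132,-140,-148,-156],51)
E
```

```text
t 17.0 jig mm [[108.  -29.1  52.9]] yaw 90.06 tilt [-0.    -1.    -0.006] F jig [10.2   0.35 -3.76] w 0.005 j [ 22.  33.  -8.   0. -49.  -2.]
now off [  3.  -29.1   1.9] phi -84.1
[0.0005 0.0018 0.008 ] [ 0.006  0.001 -0.   ]
[0.0015 0.0018 0.012 ] [ 0.006  0.001 -0.   ]
[0.003  0.0018 0.0157] [ 0.006  0.001 -0.   ]
[0.005  0.0018 0.0192] [ 0.006  0.001 -0.   ]
[0.0075 0.0017 0.0224] [ 0.006  0.001 -0.   ]
[0.0104 0.0017 0.0252] [ 0.006  0.001 -0.   ]
[0.0137 0.0017 0.0276] [ 0.006  0.001 -0.   ]
[0.0173 0.0017 0.0295] [ 0.006  0.001 -0.   ]
```

Call:
{"api": "move_arm", "payload": {
  "increments": "1 0 0 0.001 0 0 0; 1 0 0 0.002 0 0 0; 1 0 0 0.002 0 0 0"
}}

```text
time_s: 17.3
tcp_pos: [0.6436, 0.0922, 0.0144]
ee_rot: [[-0.356, 0.01, -0.934], [0.934, 0.003, -0.356], [-0.001, -1.0, -0.01]]
wrist_force: [8.2, 2.4, -3.5]
gripper_width: 0.004
```

```bash
python3 - <<'E'
from h import *
st();pics("n4")
E
```

```text
t 17.3 jig mm [[108.3 -29.1  53.3]] yaw 90.1 tilt [-0.001 -1.    -0.01 ] F jig [ 8.57 -0.64 -3.52] w 0.004 j [ 22.  33.  -8.   0. -49.  -2.]
```

View pics/n4.png

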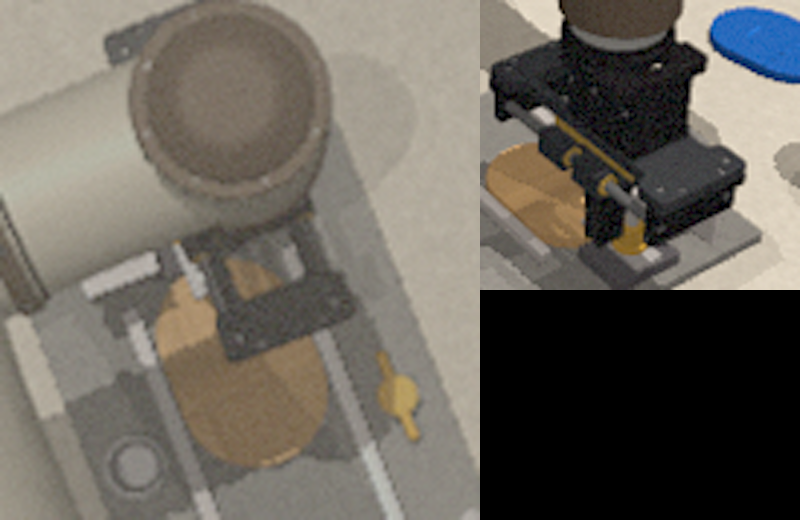

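Call:
{"api": "move_arm", "payload": {
  "increments": "1 0 0 0.002 0 0 0; 1 0 0 0.004 0 0 0; 1 0 0 0.004 0 0 0; 1 -0.002 0 -0.004 0 0 0; 1 -0.005 0 -0.01 0 0 0; 1 -0.005 -0.03 -0.01 0 0 0; 1 -0.02 -0.05 0.04 0 0 0; 1 -0.04 -0.06 0.09 0 0 0"
}}

```text
time_s: 18.2
tcp_pos: [0.5764, 0.028, 0.072]
ee_rot: [[-0.357, -0.0, -0.934], [0.934, -0.0, -0.357], [-0.0, -1.0, 0.0]]
wrist_force: [0.5, -0.3, 0.0]
gripper_width: 0.003
```

Call:
{"api": "move_arm", "payload": {
  "increments": "1 0 -0.02 0.05 0 0 0; 1 0 -0.02 0.1 0 0 0; 1 0 -0.02 0.14 0 0 0; 1 0 -0.02 0.14 0 0 0"
}}

```text
time_s: 18.6
tcp_pos: [0.4384, -0.024, 0.0905]
ee_rot: [[-0.353, -0.007, -0.936], [0.936, -0.001, -0.353], [0.002, -1.0, 0.007]]
wrist_force: [-0.3, -0.3, 0.5]
gripper_width: 0.002
```

```bash
python3 - <<'E'
from h import *
st();pics("n5")
from station import capture
p=np.load("t_n5.npy"); hsv=cv2.cvtColor(p,cv2.COLOR_RGB2HSV)
p2,d=capture("top")
m=cv2.inRange(hsv,(14,110,40),(30,255,255)); m[:,:215]=0;m[:,256:]=0;m[:132]=0;m[172:]=0
ys,xs=np.nonzero(m);q=w2j(plane("top",np.c_[xs,ys],0.062))-[.105,0,0]
q=q[(np.hypot(q[:,0],q[:,1])>.018)&(np.hypot(q[:,0],q[:,1])<.04)]
print(len(q),np.rad2deg(.5*np.angle(np.mean(np.exp(2j*np.arctan2(q[:,1],q[:,0]))))))
o,D=ray("top",np.c_[xs,ys]);Z=o[2]+d[ys,xs]*D[:,2];Z=Z[Z<.2];print("nut z",np.sort(Z*1000)[-25:].round(0))
for x in (64,68,72,76):
    u=np.round(proj("top",j2w([x/1000,0,.034]))[0]).astype(int);o,D=ray("top",[u]);print("strap",x,o[2]+d[u[1],u[0]]*D[0,2],p[u[1],u[0]])
E
```

```text
t 18.6 jig mm [[-124.8  -65.   129.4]] yaw 89.9 tilt [ 0.002 -1.     0.007] F jig [-0.39 -0.22  0.55] w 0.002 j [ 18.  10. -32.  -0. -49.   3.]
52 52.444844566884065
nut z [62. 63. 63. 63. 63. 63. 63. 64. 64. 64. 64. 64. 64. 64. 64. 65. 65. 65.
 65. 65. 66. 66. 67. 67. 71.]
strap 64 0.030415240399433996 [112 108 103]
strap 68 0.030417992731337717 [142 136 130]
strap 72 0.029159303790140534 [142 139 128]
strap 76 0.030178381015497857 [140 139 130]
```

View pics/n5.png

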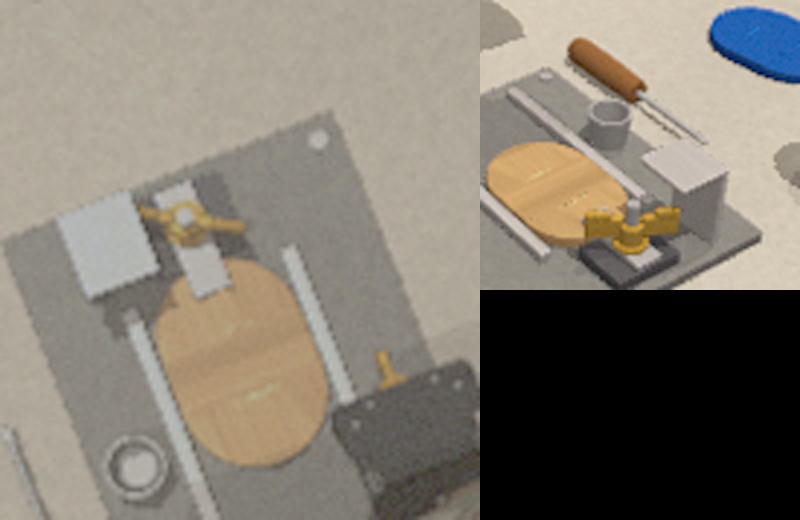

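```bash
python3 - <<'E'
from h import *
from station import capture
D1=np.median([capture("top")[1] for _ in range(6)],0); D0=np.load("top0_d.npy")
def hh(D,x0,x1,y0,y1,z):
    g=np.array([[x,y,z] for x in np.arange(x0,x1,1.) for y in np.arange(y0,y1,1.)])/1000
    u=np.unique(np.round(proj("top",j2w(g))).astype(int),axis=0)
    o,R=ray("top",u);Z=o[2]+D[u[:,1],u[:,0]]*R[:,2];return len(u),np.median(Z)*1000,Z.std()*1000
for nm,D in(("0",D0),("1",D1)):
    print(nm,"strap",hh(D,65,82,-8,8,33),"back strap",hh(D,120,127,-8,8,33),"lip",hh(D,88,122,32,62,86),"plate",hh(D,90,130,-90,-50,12))
print("board",hh(D1,-30,40,-20,20,24),hh(D0,-50,20,-20,20,24))
E
```

```text
0 strap (56, np.float64(38.212755324465554), np.float64(153.45063710115159)) back strap (26, np.float64(41.49577229182344), np.float64(12.7100840961401)) lip (213, np.float64(86.58478209168163), np.float64(75.9946593633571)) plate (290, np.float64(12.624344349334349), np.float64(2.3649011724723157))
1 strap (56, np.float64(31.23253972586526), np.float64(1.1204588984894999)) back strap (26, np.float64(31.36948244739557), np.float64(1.517774632507603)) lip (213, np.float64(86.76330578600577), np.float64(0.9600773741622337)) plate (290, np.float64(12.49415521519548), np.float64(1.0320638477948894))
board (511, np.float64(24.457599441456424), np.float64(1.0942811812992803)) (512, np.float64(24.28979215970506), np.float64(51.87341557267832))
```

```bash
python3 - <<'E'
from h import *
p=np.load("t_n5.npy");hsv=cv2.cvtColor(p,cv2.COLOR_RGB2HSV)
for nm,P in(("start",np.load("top0.npy")),("after push",np.load("t2.npy")),("now",p)):
    h=cv2.cvtColor(P,cv2.COLOR_RGB2HSV);w=cv2.inRange(h,(6,70,60),(24,255,255))
    q=np.array([[x,0,24.] for x in np.arange(-100,60,.5)])/1000
    ev=[]
    for y in(-8,-4,0,4,8):
        q[:,1]=y/1000;u=np.round(proj("top",j2w(q))).astype(int);v=w[u[:,1],u[:,0]]>0
        ev.append(q[np.argmax(v),0]*1000)
    print(nm,"back edge jig x",ev)
E
```

```text
start back edge jig x [np.float64(-79.0), np.float64(-80.0), np.float64(-79.5), np.float64(-79.5), np.float64(-80.0)]
after push back edge jig x [np.float64(-48.0), np.float64(-49.0), np.float64(-50.0), np.float64(-51.0), np.float64(-49.5)]
now back edge jig x [np.float64(-48.0), np.float64(-49.0), np.float64(-50.0), np.float64(-50.0), np.float64(-49.5)]
```

```bash
python3 -c "
from h import *
from station import r
st();print(r.finish_job())"
```

```text
t 19.05 jig mm [[-115.8  -65.3  129.8]] yaw 90.06 tilt [ 0.    -1.     0.001] F jig [-0.29 -0.88 -0.76] w 0.005 j [ 18.  10. -31.   0. -49.   3.]
the job is handed in; nothing more can be done
None
```

I pushed the board home against the end block, then ran the wing nut down clockwise in three fingertip strokes until it stopped turning. I handed the job in at about 19 s. No verdict was reported, so these are my own checks.

**Board:** It stopped firmly at about 9 N. In the last top view its back edge is at jig x of about -50 mm, so its origin is at about 15 mm. It did not move while I turned the nut.

**Wing nut:** It turned about 8.1 rad in total, then held against roughly 10 N without turning further (1.2 N is enough to turn it). I backed the finger off afterwards.

**Other objects:** Nothing else on the table looks displaced in the last pictures, but I did not measure this.

Checks that disagreed or fell short:
- **Tool height:** The reported TCP height was about 39 mm lower than the real fingertip. Both the camera and touching the channel floor showed this, so I corrected for it. While finding the offset I pressed the finger on the channel floor with up to about 54 N, because I sent one step too many without checking the force.
- **Strap height:** After correcting for depth bias, the strap top is about 30.6 mm high; snug would be 30.4 mm. That fits, but it is only good to about 0.4 rad, so the firm stop is the real evidence the nut is snug.
- **Nut angle:** My colour-mask reading of the final wing angle differed from the reading by eye by about 8 degrees.

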